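# Clamp a slotted block in a clip stage and gauge its slots with blades

## Robot

A 7-joint arm with a two-finger parallel gripper is mounted at the origin on a cart in front of the work surface, level with it; the furniture and walls round the work are solid. World frame = base frame: x ahead of the robot, y to its left, z up, the work surface at z = 0. Lengths are in m, angles in degrees, forces in N, time in s.
With the tool pointing down it reaches from about 0.425 to 0.875 m from the base axis. Payload 4.7 kg.
Tool frame: the origin (TCP) lies between the finger pads; the fingertips stand env.finger_overhang ahead of it and the grasp point (between the pads) lies 5 mm behind it (env.finger_overhang is the distance from the TCP to the fingertips, in m); z points along the fingers, y is the line along which they close (so a half turn about z gives the same grasp; the last joint's range is limited). The gripper opens to 87 mm and grips with 3 to 60 N. Pads are 19 mm wide; open, the fingers measure 117 mm over their backs; the gripper's body (75 mm by 190 mm) begins 51 mm behind the grasp point.
Start: joints at [-65.254, 18.392, -4.016, 83.108, 1.295, 78.541, -3.26], TCP at [0.264, 0.594, 0.237] pointing down, gripper open.
Joint ranges: [-163.93, 163.93], [-17.29, 119.83], [-79.2, 71.16], [3.27, 140.29], [-89.18, 269.18], [5.43, 117.66], [-154.24, 154.24]. Speed limits (degrees/s): [147.25, 147.25, 180, 180, 180, 180, 180].

## Interface

Orientations are given as [roll, pitch, yaw] about the fixed x, y, z axes, in that order (R = Rz(yaw) Ry(pitch) Rx(roll)).
In Python, from cell import telemetry, eyes, env, models gives the robot as it stands. The module is installed in compiled form; this text tells all that it offers.
- The arm moves only by the tool drive_tool, never from a script. Its arguments are lists of equal length, an entry for each row: "angular": the turn, a rotation vector about the tool's x, y, z in rad, a list of three; "delta_pos": the shift along the tool's x, y, z in cm, a list of three; "gripper": the finger opening in cm, from 0 to 8.7. A call has 1 to 20 rows; each row shifts and turns the commanded pose from where the row before left it, along the tool's axes as they then stand; what a row does not reach is not made up. A row lasts 1/10 s, in which the tool goes at most 50 mm and 8.59 degrees, less where a joint would pass 70% of its speed; a pose out of reach is approached as far as the arm can. A call with a gripper value outside its range is refused whole. The fingers move at their own pace and stop on an object; "squeeze" is the grip in N (left out, the last holds). Time passes only in rows, so rows that do not move let the fingers close. It gives the time, the measured TCP pose, the force, the opening and the grip force at its end, in the units of the state.
- telemetry.get_obs(): the state, without advancing time (a new reading comes with each control period).
- eyes.read_camera(name): name is "scene" or "top" or "wrist"; returns a dict with "pixels" (480x640x3 uint8, red, green, blue), "mtx" (3x3 intrinsics, pixels), "origin" and "orientation" of the camera in the world. Camera axes: x right, y down, z forward; pixel columns grow to the right and rows downward; lengths in m; the calibration is good to about 2 mm. A picture is of the moment at which its call begins. There is no depth.
- env.sign_off(): hands the job in; it is judged then, once.
Trained networks look in a picture, given as the dict that the camera call returned (one of the last four; its "shot" number tells which), for a name from the list of things; names that differ only in an ending like _2 or _b are one class to them, and where a whole thing is asked for, a point or a joint stands for the part that bears it (a point fixed in the world has none). Each returns a list of dicts, best first, with "p" (0 to 1); they miss things now and then, are a little off and sometimes report something else, mostly with a low value. They report only what shows in the picture. A call takes as long as a camera call.
- models.search_frame(picture, target): "centre" ([column, row] in pixels, amid what is visible of it).
- models.cut_out(picture, target): "pixels" (480x640 bool, what is visible of it) and "centre" ([column, row] in pixels, amid what is visible of it).
The state is a dict: "time_s": time; "qpos": joint angles; "joint_velocities": joint speeds; "effort": joint torques, N m; "tool_pos": TCP position; "tool_rot": TCP orientation; "force": force on the tool from outside, world axes, zero at the start; "wrist_torque": the same for the moment, N m; "grip_width": finger opening in m; "grasp_force": force on a finger pad.
Only numpy, scipy, OpenCV 4.12 (cv2) and the standard library are available. Lean on these libraries where they do the work, as an engineer would, in place of code of your own. Each camera call takes 0.05 s, during which the arm holds its last target. There are 200 camera calls.

## Task

Draw back the sprung arm of the clip stage until it stays open, set the slotted block on the stage with its slots toward you and snug against the rear stops and the left stop, then swing the arm back so that it springs onto the block. Once the block is clamped, insert each gauge blade that stands on the bench into the slot it fits (the thinnest in the narrowest slot, and so on), its foot standing on the plate, just so far that the dark line across the blade is level with the block's front face, and let go of it. Leave the block clamped and the other things on the bench where they are.

Things in the scene. Friction and masses are not known exactly. Their poses are not given: they have to be found in the camera images.
- clip_stage: Fixed grey plate, 191 x 252 x 8 mm, spanning x -125 to +66, y -151 to +101 mm. Origin at bench level below the place of the block's underside centre; x away from the robot, y left. A seated block is at (0, 0, 8 mm), its axes parallel to the stage's. The front (x < -30 mm) is free: handles stand there. Steel stops 22 mm high: two at the rear, one at the left.
- rear_stop (a point): Middle of the line of the two rear stops' front faces, at stage (30, 0) mm. The stops span y 49 to 75 and -75 to -49 mm and are 12 mm thick; the space between them is free for a finger.
- left_stop (a point): Middle of the left stop's inner face, at stage (-7, 84) mm; it spans x -24 to +10 mm and is 12 mm thick.
- clip_arm (a joint): Angle (rad) of the curved clip arm at the stage's right. 0 = shut on an empty stage (its nose then stands 8 mm inside the block's place), about 0.2 = shut on a seated block, 1.0 = fully back. Grows counter-clockwise from above, knob to the right. Sprung over-centre: closes itself below 0.55, swings open and stays above it; damped; 5 to 10 N at the knob. Shut, it presses the block's right end.
- clip_knob (a point): Point on the axis of the black upright knob at the arm's free end, 45 mm above the bench. Knob 13 mm in diameter, free to grip from 30 mm to its top at 53 mm. It swings on a radius of 86 mm about clip_hinge and is at stage (-37, -112) mm at angle 0.
- clip_hinge (a point): Point on the arm's vertical hinge axis, at stage (48, -98) mm, 45 mm above the bench.
- slotted_block: Loose aluminium block, 60 x 168 x 40 mm (x, y, z), 0.6 kg. Origin: underside centre; x from slotted front to solid back. Four upright slots run from the front face (x = -30 mm) 45 mm deep, open at front and top, floor 8 mm above the underside: 6, 10, 14 and 17 mm wide at y = +63, +21, -21 and -63 mm. Grip it across the 60 mm at the middle.
- block_front (a point): Middle of the block's slotted front face, 30 mm in front of its centre and 20 mm above its underside.
- blade_3mm: Gauge blade, 3 mm thick, in a black handle standing on its foot; may be absent. Origin: foot's underside centre; x toward the tip. Foot 56 x 28 x 6 mm; grip 50 x 14 mm, up to z 46 mm. Blade on edge, z 12 to 36, reaching to x = 90 mm; dark line at x = 60 mm. Belongs in the 6 mm wide slot at block y = +63 mm.
- tip_3mm (a point): Middle of the tip edge of the 3 mm blade, 90 mm ahead of the handle's origin and 24 mm above its underside. With the line level with the block's front face this point is at x = 0 in the block's frame.
- blade_7mm: Gauge blade, 7 mm thick, in a black handle standing on its foot; may be absent. Origin: foot's underside centre; x toward the tip. Foot 56 x 28 x 6 mm; grip 50 x 14 mm, up to z 46 mm. Blade on edge, z 12 to 36, reaching to x = 90 mm; dark line at x = 60 mm. Belongs in the 10 mm wide slot at block y = +21 mm.
- tip_7mm (a point): Middle of the tip edge of the 7 mm blade, 90 mm ahead of the handle's origin and 24 mm above its underside. With the line level with the block's front face this point is at x = 0 in the block's frame.
- blade_11mm: Gauge blade, 11 mm thick, in a black handle standing on its foot; may be absent. Origin: foot's underside centre; x toward the tip. Foot 56 x 28 x 6 mm; grip 50 x 14 mm, up to z 46 mm. Blade on edge, z 12 to 36, reaching to x = 90 mm; dark line at x = 60 mm. Belongs in the 14 mm wide slot at block y = -21 mm.
- tip_11mm (a point): Middle of the tip edge of the 11 mm blade, 90 mm ahead of the handle's origin and 24 mm above its underside. With the line level with the block's front face this point is at x = 0 in the block's frame.
- blade_14mm: Gauge blade, 14 mm thick, in a black handle standing on its foot; may be absent. Origin: foot's underside centre; x toward the tip. Foot 56 x 28 x 6 mm; grip 50 x 14 mm, up to z 46 mm. Blade on edge, z 12 to 36, reaching to x = 90 mm; dark line at x = 60 mm. Belongs in the 17 mm wide slot at block y = -63 mm.
- tip_14mm (a point): Middle of the tip edge of the 14 mm blade, 90 mm ahead of the handle's origin and 24 mm above its underside. With the line level with the block's front face this point is at x = 0 in the block's frame.
- loupe: Bystander: black loupe, 38 mm diameter, 32 mm high; origin under its centre.
- dial_indicator: Bystander: dial indicator lying flat, 109 x 58 x 24 mm; origin under its centre.
- block_123: Bystander: drilled parallel block, 51 x 76 x 25 mm; origin under its centre.

How it is judged:
By the outcome, as a careful person would: the job done as asked, in the order asked, and still so for the second after the job is handed in, with the robot touching nothing.
Of blade_3mm, blade_7mm, blade_11mm, blade_14mm only 3 to 4 are there at a start; the rules pass over those that are not, and their reading is None.
At some moment in a run one of blade_3mm, blade_7mm, blade_11mm, blade_14mm may be knocked a few centimetres aside while the robot is not near it.
Once in a run the grip may slacken for a moment while it holds something.
It also fails if it takes over 210 s, if anything falls off the work surface, if the arm or the gripper's body presses on something with over 40 N, if the wrist force passes 120 N, or if a joint passes its speed limit or range.

## Working session

There is one attempt and no reset: what is moved stays moved. The work goes in short steps, Python scripts to look and compute and a tool call to move; the robot and the scene stay as the last step left them, time stands still between calls to the robot, and variables do not carry over. Pictures are saved under pics/ and viewed, at most 14 in all, crops included, and the job is handed in when it is done.

Besides the shell and the picture viewer there is one more tool, called after "Call:" as a command line: name --argument value ..., lists and objects as JSON in quotes. drive_tool: Moves the arm, as the interface text tells. Its arguments: {"type":"object","properties":{"angular":{"type":"array","items":{"type":"array","items":{"type":"number"}}},"delta_pos":{"type":"array","items":{"type":"array","items":{"type":"number"}}},"gripper":{"type":"array","items":{"type":"number"}},"squeeze":{"type":"number"}},"required":["angular","delta_pos","gripper"]}

```bash
mkdir -p pics; cat > h.py <<'E'
import numpy as np, cv2
from scipy.spatial.transform import Rotation as Ro
from cell import telemetry, eyes, env, models
def camR(p):
    o=np.array(p["orientation"],float)
    return o if o.shape==(3,3) else Ro.from_euler('xyz',o,degrees=True).as_matrix()
def w2p(p,X):
    q=camR(p).T@(np.array(X,float)-np.array(p["origin"])); u=np.array(p["mtx"])@q; return u[:2]/u[2]
def p2w(p,px,z):
    d=camR(p)@np.linalg.inv(np.array(p["mtx"]))@np.array([px[0],px[1],1.]); o=np.array(p["origin"]); return o+d*(z-o[2])/d[2]
def save(p,n,crop=None,sc=1):
    im=cv2.cvtColor(p["pixels"],cv2.COLOR_RGB2BGR)
    if crop: im=im[crop[1]:crop[3],crop[0]:crop[2]]
    cv2.imwrite('pics/'+n,cv2.resize(im,None,fx=sc,fy=sc,interpolation=cv2.INTER_CUBIC))
E
python3 - <<'E'
from h import *
print(env.finger_overhang, telemetry.get_obs())
names="clip_stage clip_knob clip_hinge slotted_block block_front blade_3mm tip_3mm blade_7mm tip_7mm blade_11mm tip_11mm blade_14mm tip_14mm loupe dial_indicator block_123".split()
for c in ("top","scene"):
    p=eyes.read_camera(c); save(p,c+'0.png'); print(c,p["origin"],p["orientation"],p["mtx"])
    for n in names:
        print(n,[(np.round(d["centre"]),round(d["p"],2),np.round(p2w(p,d["centre"],.03),3)) for d in models.search_frame(p,n)[:2]])
E
```

```text
0.014 {'time_s': 0.0, 'qpos': array([-65.25331466,  18.43874047,  -4.01527811,  83.17500142,
         1.2942453 ,  78.53973129,  -3.26143043]), 'joint_velocities': array([-0.06222549, -0.06306835,  0.00095809,  0.0198834 ,  0.01707437,
        0.03524262,  0.01866528]), 'effort': array([-9.27475921e-04, -4.91292536e+01, -4.04242063e-01, -3.12533355e+01,
       -6.38842466e-02,  4.37780970e-02,  1.87175183e-04]), 'tool_pos': array([0.26357614, 0.59358992, 0.23546419]), 'tool_rot': array([-1.79891726e+02,  5.05762361e-03,  1.56061250e+02]), 'force': array([-0.32319539,  0.57210476, -0.59785922]), 'wrist_torque': array([-0.0332262 , -0.0457472 , -0.03425013]), 'grasp_force': 0.0, 'grip_width': 0.08699828101090958}
top [ 0.28911831 -0.04767065  1.2574234 ] [-169.74732167   -0.4453803   -90.12892032] [[480.5930275    0.         320.47601713]
 [  0.         480.5930275  245.05052986]
 [  0.           0.           1.        ]]
clip_stage [(array([280., 242.]), 0.64, array([0.521, 0.047, 0.03 ]))]
clip_knob [(array([303., 229.]), 0.74, array([ 0.553, -0.012,  0.03 ]))]
clip_hinge [(array([27
[... 2110 characters left out ...]
0.455, 0.264, 0.03 ]))]
blade_11mm [(array([225., 348.]), 0.79, array([0.348, 0.296, 0.03 ])), (array([391., 275.]), 0.71, array([ 0.351, -0.126,  0.03 ]))]
tip_11mm [(array([223., 348.]), 0.62, array([0.35 , 0.298, 0.03 ])), (array([287., 266.]), 0.45, array([0.512, 0.063, 0.03 ]))]
blade_14mm [(array([181., 268.]), 0.67, array([0.643, 0.283, 0.03 ]))]
tip_14mm [(array([183., 266.]), 0.56, array([0.647, 0.277, 0.03 ])), (array([220., 313.]), 0.56, array([0.448, 0.264, 0.03 ]))]
loupe [(array([392., 274.]), 0.56, array([ 0.354, -0.132,  0.03 ]))]
dial_indicator [(array([348., 197.]), 0.66, array([ 0.693, -0.231,  0.03 ]))]
block_123 [(array([285., 270.]), 0.34, array([0.503, 0.074, 0.03 ]))]
```

View pics/top0.png

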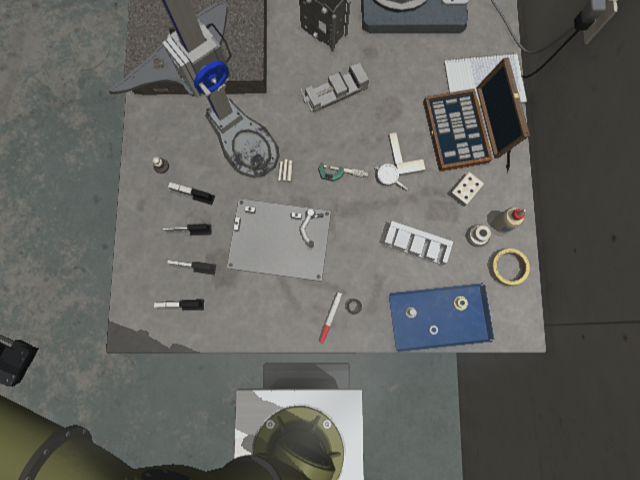

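View pics/scene0.png

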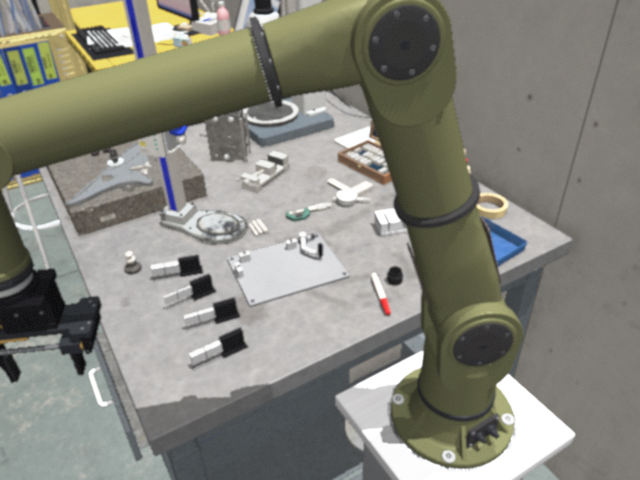

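The top picture shows the stage at about (230–330, 198–278), the block at (418, 242) with its slots toward the robot, and four blades around x=185–200 with their tips pointing left. I'll fit the outlines next.

```bash
cat >> h.py <<'E'
def rect(p,name,z,i=0):
    d=models.cut_out(p,name)
    if not d: return None
    m=np.ascontiguousarray(d[i]["pixels"],np.uint8); c=max(cv2.findContours(m,0,2)[0],key=cv2.contourArea)[:,0]
    W=np.array([p2w(p,q,z)[:2] for q in c.astype(float)],np.float32)
    r=cv2.minAreaRect(W*1000); b=cv2.boxPoints(r); e=b[1]-b[0]; f=b[2]-b[1]; l=e if np.hypot(*e)>np.hypot(*f) else f
    a=np.degrees(np.arctan2(l[1],l[0])); a=(a+90)%180-90
    return np.round(r[0],1),np.round(sorted(r[1]),1),round(float(a),1),round(d[i]["p"],2),np.round(d[i]["centre"])
E
python3 - <<'E'
from h import *
p=eyes.read_camera("top")
for n,z in [("clip_stage",.008),("slotted_block",.04)]+[("blade_%dmm"%k,.03) for k in (3,7,11,14)]: print(n,rect(p,n,z))
for n in ("clip_hinge","clip_knob"): print(n,rect(p,n,.045))
save(p,'topL.png',(140,170,340,320),4); 
E
```

```text
clip_stage (array([531.9,  52.5]), array([193.1, 253.4]), 82.3, 0.55, array([278., 242.]))
slotted_block (array([ 513.9, -309.1]), array([ 66.9, 169.2]), 71.0, 0.61, array([418., 242.]))
blade_3mm (array([552.6, 287.2]), array([ 29.3, 114.5]), 90.0, 0.87, array([197., 230.]))
blade_7mm (array([456.3, 273.1]), array([ 24.6, 119.7]), 82.8, 0.85, array([201., 267.]))
blade_11mm (array([357.2, 302. ]), array([ 25.2, 124.4]), 89.9, 0.76, array([186., 308.]))
blade_14mm (array([650. , 284.6]), array([ 27. , 125.5]), 73.1, 0.9, array([197., 196.]))
clip_hinge (array([523.3,  47.8]), array([189.6, 246.5]), 82.2, 0.81, array([279., 239.]))
clip_knob (array([552.1, -21.6]), array([28.4, 87.1]), 0.1, 0.49, array([304., 229.]))
```

View pics/topL.png

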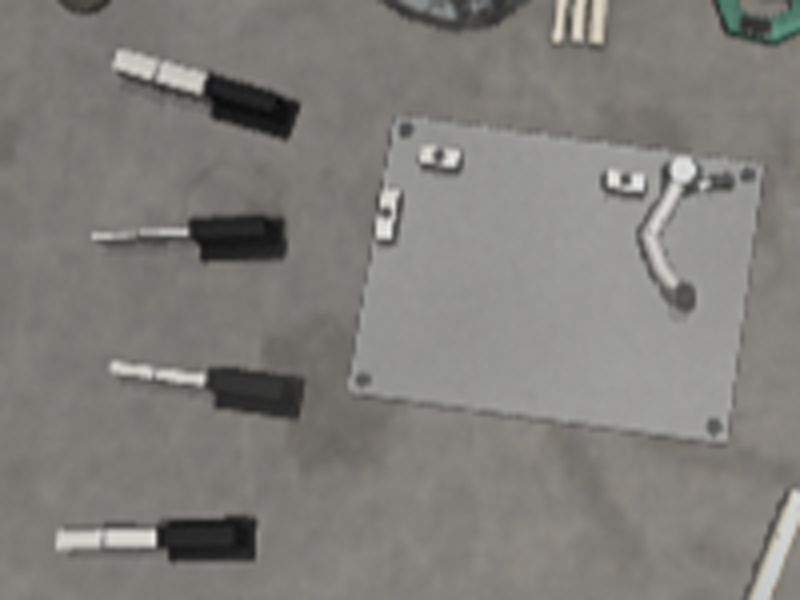

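The crop shows four blades. From the top they are thick (14), thin (3), medium (7) and thick (11). The arm is shut, with its knob at about (310, 244), and the stage yaw is about −7.7°. I'll move above the knob and look from there.

Call:
drive_tool --angular '[[0,0,-0.142],[0,0,-0.142],[0,0,0],[0,0,0],[0,0,0],[0,0,0],[0,0,0],[0,0,0],[0,0,0],[0,0,0],[0,0,0],[0,0,0],[0,0,0],[0,0,0],[0,0,0],[0,0,0],[0,0,0]]' --delta_pos '[[0,0,0],[0,0,0],[-2.4,-4.2,0.2],[-2.4,-4.2,0.2],[-2.4,-4.2,0.2],[-2.4,-4.2,0.2],[-2.4,-4.2,0.2],[-2.4,-4.2,0.2],[-2.4,-4.2,0.2],[-2.4,-4.2,0.2],[-2.4,-4.2,0.2],[-2.4,-4.2,0.2],[-2.4,-4.2,0.2],[-2.4,-4.2,0.2],[-2.4,-4.2,0.2],[-2.4,-4.2,0.2],[0,0,0]]' --gripper '[5,5,5,5,5,5,5,5,5,5,5,5,5,5,5,5,5]' --squeeze 15

```text
time_s: 3.85
tool_pos: [0.5194, -0.0416, 0.2089]
tool_rot: [-179.8, 0.1, 171.7]
force: [0.2, -0.2, -0.4]
grip_width: 0.05
grasp_force: 0.0
```

```bash
python3 - <<'E'
from h import *
t=eyes.read_camera("top"); p=eyes.read_camera("wrist"); save(p,'w1.png'); print(p["origin"],p["orientation"],telemetry.get_obs()["tool_pos"])
for n in ("clip_knob","clip_hinge","rear_stop","left_stop"):
    print(n,[(np.round(d["centre"]),round(d["p"],2),np.round(p2w(p,d["centre"],.045),4)) for d in models.search_frame(p,n)[:2]])
print(rect(p,"clip_stage",.008))
for n,px in (("k",(310.5,244)),("h",(311,212.5))): print(n,p2w(t,px,.053))
E
```

```text
[ 0.4347932  -0.02619926  0.35737766] [1.62175904e+02 3.28608303e-02 8.19354675e+01] [ 0.51837645 -0.03457442  0.2085438 ]
clip_knob [(array([353., 259.]), 0.84, array([ 0.5491, -0.0157,  0.045 ]))]
clip_hinge [(array([428., 211.]), 0.69, array([0.5168, 0.0482, 0.045 ]))]
rear_stop [(array([432., 209.]), 0.7, array([0.5155, 0.052 , 0.045 ])), (array([626., 306.]), 0.29, array([0.6249, 0.2135, 0.045 ]))]
left_stop [(array([428., 210.]), 0.66, array([0.516 , 0.0484, 0.045 ]))]
(array([538.1,  58.3]), array([194.8, 261.3]), 82.3, 0.8, array([432., 209.]))
k [ 0.50969769 -0.03211534  0.053     ]
h [ 0.59225544 -0.03328497  0.053     ]
```

View pics/w1.png

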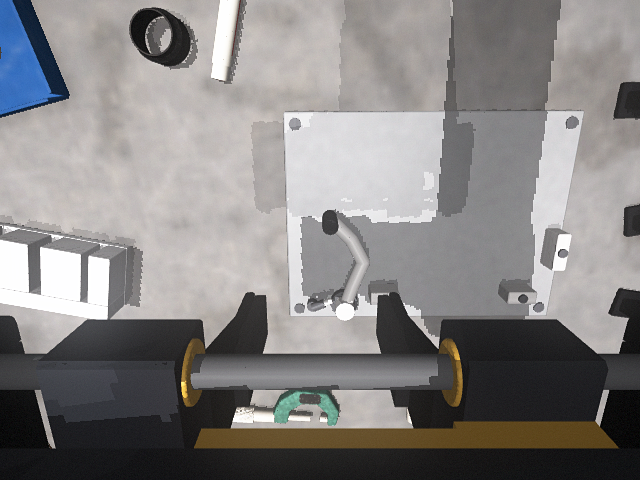

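The wrist view shows the knob top at (330, 216), the hinge at (345, 311), and the plate corners at (285, 112), (582, 112), (547, 316) and (290, 317). I'll fit the stage pose from these corners.

```bash
cat >> h.py <<'E'
from scipy.optimize import least_squares
def fit2(L,W):
    """planar pose (x,y,yaw deg) from local to world points"""
    L=np.array(L,float);W=np.array(W,float)[:,:2]; a=L-L.mean(0); b=W-W.mean(0)
    th=np.arctan2((a[:,0]*b[:,1]-a[:,1]*b[:,0]).sum(),(a*b).sum()); R=np.array([[np.cos(th),-np.sin(th)],[np.sin(th),np.cos(th)]])
    t=W.mean(0)-R@L.mean(0); return t,np.degrees(th),W-(L@R.T+t)
def loc(S,x,y):
    th=np.radians(S[2]); return np.array([S[0]+x*np.cos(th)-y*np.sin(th),S[1]+x*np.sin(th)+y*np.cos(th)])
def plan(x,y,z,yaw):
    """turn about tool z (rad), then shift in tool axes (cm) for a downward tool"""
    o=telemetry.get_obs(); P=np.array(o["tool_pos"]); c=o["tool_rot"][2]; d=(yaw-c+180)%360-180; d=np.array([x,y,z])-P; 
    t=(yaw-c+180)%360-180; a=np.radians(yaw)
    return "turn %.3f shift"%(-np.radians(t)),np.round([100*(d[0]*np.cos(a)+d[1]*np.sin(a)),100*(d[0]*np.sin(a)-d[1]*np.cos(a)),-100*d[2]],2)
E
python3 - <<'E'
from h import *
p=eyes.read_camera("wrist")
L=[(-.125,-.151),(-.125,.101),(.066,.101),(.066,-.151)]
print(fit2(L,[p2w(p,q,.008) for q in [(285,112),(582,112),(547,316),(290,317)]]))
print("knob",p2w(p,(330,216),.053),"hinge",p2w(p,(345,311),.05))
t=eyes.read_camera("top")
print(fit2(L,[p2w(t,q,.008) for q in [(140+728/4,170+442/4),(140+350/4,170+390/4),(140+392/4,170+117/4),(140+762/4,170+163/4)]]))
E
```

```text
(array([0.56752518, 0.08166394]), np.float64(-7.239418811626619), array([[ 0.00020254,  0.00166397],
       [ 0.00073711, -0.00259337],
       [-0.00039517,  0.00045194],
       [-0.00054447,  0.00047745]]))
knob [ 0.50703436 -0.02415102  0.053     ] hinge [ 0.59238326 -0.02175837  0.05      ]
(array([0.56382276, 0.07153097]), np.float64(-7.389706537073033), array([[ 7.25603770e-04,  4.83887533e-04],
       [ 2.77077841e-03, -2.30133728e-03],
       [-2.02887659e-03,  5.05561304e-05],
       [-1.46750559e-03,  1.76689362e-03]]))
```

```bash
python3 - <<'E'
from h import *
p=eyes.read_camera("wrist"); print(p["origin"],p["orientation"],telemetry.get_obs()["tool_pos"],telemetry.get_obs()["tool_rot"])
p["origin"]=[0.4347932,-0.02619926,0.35737766];p["orientation"]=[162.175904,.03286,81.9354675]
L=[(-.125,-.151),(-.125,.101),(.066,.101),(.066,-.151)]
S=fit2(L,[p2w(p,q,.008) for q in [(285,112),(582,112),(547,316),(290,317)]]);print(S)
print("knob",p2w(p,(330,216),.053),"hinge",p2w(p,(345,311),.05))
S=(.565,.0725,-7.5); print(loc(S,-.037,-.112),loc(S,.048,-.098))
print(plan(.5115,-.0325,.12,172.3+10))
E
```

```text
[ 0.43419546 -0.0220761   0.35740783] [ 1.6219697e+02 -5.6624692e-02  8.2471032e+01] [ 0.51825079 -0.03256301  0.20865732] [1.79980598e+02 1.05806677e-02 1.72426986e+02]
(array([0.56927143, 0.07507012]), np.float64(-7.797993823652985), array([[ 0.00021327,  0.00180002],
       [ 0.00076128, -0.0027042 ],
       [-0.00049744,  0.00036521],
       [-0.00047711,  0.00053898]]))
knob [ 0.5077503  -0.02995505  0.053     ] hinge [ 0.59313705 -0.02842804  0.05      ]
[ 0.51369761 -0.03371236] [ 0.59979779 -0.03092685]
('turn -0.172 shift', array([0.67, 0.03, 8.87]))
```

Call:
drive_tool --angular '[[0,0,-0.087],[0,0,-0.087],[0,0,0],[0,0,0],[0,0,0],[0,0,0],[0,0,0],[0,0,0],[0,0,0],[0,0,0],[0,0,0],[0,0,0],[0,0,0],[0,0,0],[0,0,0]]' --delta_pos '[[0,0,0],[0,0,0],[0.8,0,4],[0,0,4],[0,0,4],[0,0,3],[0,0,1.2],[0,0,0],[0,0,0],[0,0,0],[0,0,0],[0,0,0],[0,0,0],[0,0,0],[0,0,0]]' --gripper '[5,5,5,5,5,5,5,5,5,5,0.5,0.5,0.5,0.5,0.5]' --squeeze 15

```text
time_s: 5.85
tool_pos: [0.5103, -0.0336, 0.0466]
tool_rot: [180.0, 0.0, -177.7]
force: [-0.1, 3.5, 1.0]
grip_width: 0.0179
grasp_force: 2.6
```

Call:
drive_tool --angular '[[0,0,0],[0,0,0],[0,0,0],[0,0,0],[0,0,0],[0,0,0],[0,0,0],[0,0,0],[0,0,0],[0,0,0],[0,0,0],[0,0,0]]' --delta_pos '[[0,0,0],[0,0,0],[0,0,0],[-0.03,-0.86,0],[-0.12,-0.86,0],[-0.2,-0.84,0],[-0.29,-0.81,0],[-0.36,-0.78,0],[-0.45,-0.74,0],[-0.5,-0.7,0],[-0.58,-0.63,0],[0,0,0]]' --gripper '[0.5,0.5,0.5,0.5,0.5,0.5,0.5,0.5,0.5,0.5,0.5,0.5]' --squeeze 20

```text
time_s: 7.05
tool_pos: [0.5394, -0.0976, 0.0468]
tool_rot: [-179.8, 0.1, -177.8]
force: [1.5, -3.2, 0.1]
grip_width: 0.0102
grasp_force: 17.8
```

Call:
drive_tool --angular '[[0,0,0],[0,0,0],[0,0,0],[0,0,0],[0,0,0],[0,0,0]]' --delta_pos '[[-0.3,-0.3,0],[-0.3,-0.3,0],[0,0,0],[0,0,0],[0,0,0],[0,0,0]]' --gripper '[0.5,0.5,0.5,0.5,0.5,0.5]'

```text
time_s: 7.65
tool_pos: [0.5429, -0.1016, 0.046]
tool_rot: [-180.0, -0.1, -177.7]
force: [-3.0, -4.3, 1.1]
grip_width: 0.0054
grasp_force: 2.1
```

```bash
python3 - <<'E'
from h import *
o=telemetry.get_obs();print(o["tool_pos"],o["force"],o["grip_width"],o["grasp_force"])
p=eyes.read_camera("wrist"); save(p,'w2.png')
E
```

```text
[ 0.54289476 -0.1016185   0.04599471] [-3.02032511 -4.34785329  1.1185143 ] 0.005398485624052775 2.072415053844452
```

View pics/w2.png

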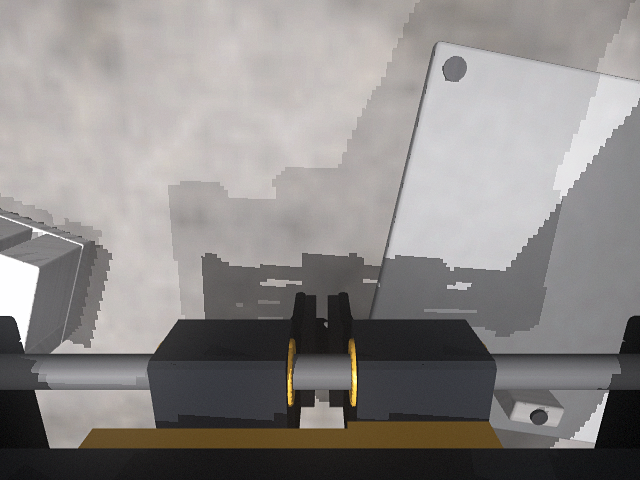

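The picture shows the fingers nearly closed, with the knob slid out behind them on the far side. I'll lift and check the arm.

Call:
drive_tool --angular '[[0,0,0],[0,0,0],[0,0,0],[0,0,0],[0,0,0],[0,0,0],[0,0,0],[0,0,0],[0,0,0],[0,0,0]]' --delta_pos '[[0,0,-3],[0,0,-4],[3,0,-4],[4,0,-4],[4,0,-2],[0,0,0],[0,0,0],[0,0,0],[0,0,0],[0,0,0]]' --gripper '[0.5,0.5,0.5,0.5,5,5,5,5,5,5]'

```text
time_s: 8.7
tool_pos: [0.4392, -0.1047, 0.2108]
tool_rot: [-180.0, -0.1, -177.7]
force: [-0.0, 0.1, -0.8]
grip_width: 0.0443
grasp_force: 0.0
```

```bash
python3 - <<'E'
from h import *
p=eyes.read_camera("wrist"); save(p,'w3.png'); o=telemetry.get_obs(); print(p["origin"],p["orientation"],o["tool_pos"])
for n in ("clip_knob",): print(n,[(np.round(d["centre"]),round(d["p"],2),np.round(p2w(p,d["centre"],.045),4)) for d in models.search_frame(p,n)[:2]])
E
```

```text
[ 0.35492385 -0.10877767  0.35975409] [1.62342495e+02 1.44732795e-02 9.23418849e+01] [ 0.43918505 -0.10477938  0.21092921]
clip_knob [(array([340., 345.]), 0.85, array([ 0.5476, -0.0847,  0.045 ]))]
```

View pics/w3.png

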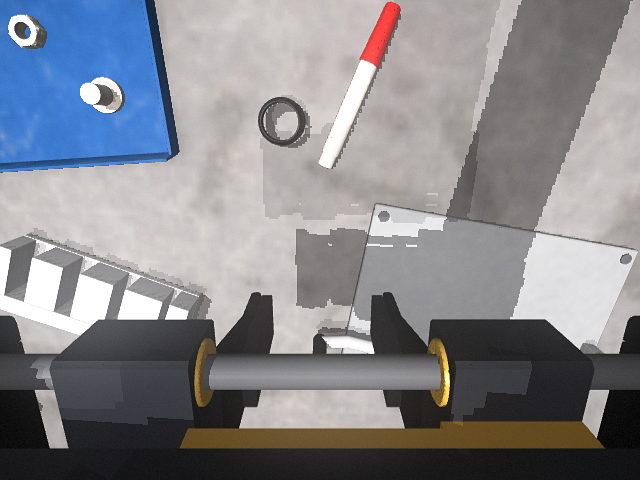

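The knob has swung to about (320, 340), well past over-centre, and the arm is opening. The block is at lower left with its slots toward the robot. I'll go above the block next.

Call:
drive_tool --angular '[[0,0,0],[0,0,0],[0,0,0],[0,0,0],[0,0,0],[0,0,0.149],[0,0,0.149],[0,0,0.149],[0,0,0.149],[0,0,0.149],[0,0,0.149],[0,0,0.149],[0,0,0.149],[0,0,0.149],[0,0,0.149],[0,0,0.149],[0,0,0.149],[0,0,0.149],[0,0,0],[0,0,0]]' --delta_pos '[[-1.4,-4.2,0],[-1.4,-4.2,0],[-1.4,-4.2,0],[-1.4,-4.2,0],[-1.4,-4.2,0],[0,0,0],[0,0,0],[0,0,0],[0,0,0],[0,0,0],[0,0,0],[0,0,0],[0,0,0],[0,0,0],[0,0,0],[0,0,0],[0,0,0],[0,0,0],[0,0,0],[0,0,0]]' --gripper '[8.7,8.7,8.7,8.7,8.7,8.7,8.7,8.7,8.7,8.7,8.7,8.7,8.7,8.7,8.7,8.7,8.7,8.7,8.7,8.7]'

```text
time_s: 10.8
tool_pos: [0.5176, -0.3118, 0.2115]
tool_rot: [-180.0, 0.0, 71.5]
force: [0.2, -0.4, 0.8]
grip_width: 0.0869
grasp_force: 0.0
```

Call:
drive_tool --angular '[[0,0,0],[0,0,0],[0,0,0],[0,0,0],[0,0,0]]' --delta_pos '[[0,0,0],[0,0,0],[0,0,0],[0,0,0],[0,0,0]]' --gripper '[8.7,8.7,8.7,8.7,8.7]'

```text
time_s: 11.3
tool_pos: [0.5175, -0.312, 0.212]
tool_rot: [180.0, -0.0, 71.3]
force: [-0.0, -0.4, 0.0]
grip_width: 0.0867
grasp_force: 0.0
```

```bash
python3 - <<'E'
from h import *
p=eyes.read_camera("wrist"); save(p,'w4.png'); t=eyes.read_camera("top"); o=telemetry.get_obs(); print(p["origin"],p["orientation"],o["tool_pos"],o["tool_rot"],o["qpos"])
import pickle; pickle.dump({k:p[k] for k in("mtx","origin","orientation")},open("w4.pkl","wb"))
print(rect(p,"slotted_block",.04))
for n in ("clip_knob",): print(n,[(np.round(d["centre"]),round(d["p"],2),np.round(p2w(t,d["centre"],.045),4)) for d in models.search_frame(t,n)[:2]])
for k in (3,7,11,14): print(k, rect(t,"blade_%dmm"%k,.03))
E
```

```text
[ 0.54410755 -0.23283276  0.36073888] [ 1.62288607e+02 -3.38132310e-02 -1.86492922e+01] [ 0.51748135 -0.31193494  0.21196377] [ 1.79990475e+02 -9.95415531e-03  7.13318080e+01] [-20.45115913  21.9286712   62.06976159  93.70233191 -19.85458834
  76.43603282  25.97173031]
(array([ 522.6, -309.5]), array([ 60.3, 167.6]), 70.9, 0.97, array([327., 210.]))
clip_knob [(array([322., 229.]), 0.76, array([ 0.5494, -0.0606,  0.045 ]))]
3 (array([552.6, 288.4]), array([ 29.3, 117.4]), 90.0, 0.57, array([197., 228.]))
7 (array([455.8, 273.8]), array([ 27.6, 123.7]), 81.8, 0.71, array([199., 267.]))
11 None
14 (array([650. , 284.5]), array([ 29.2, 125.5]), 73.7, 0.93, array([198., 196.]))
```

View pics/w4.png

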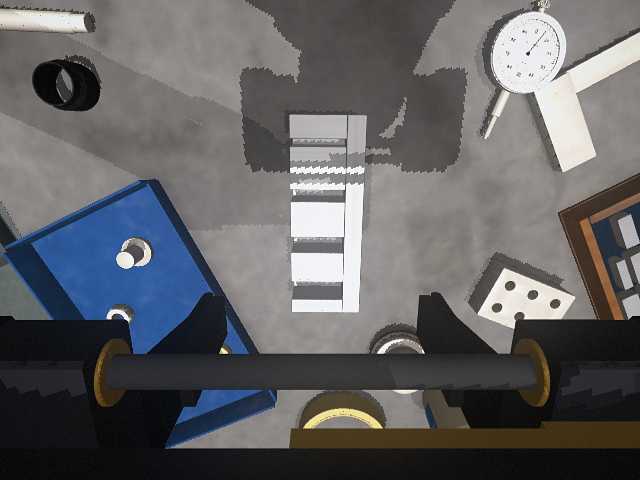

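The wrist view shows the block at (290–365, 113–312), with a fit of 60.3 × 167.6 mm, which matches the given size. I'll grasp it now.

Call:
drive_tool --angular '[[0,0,0],[0,0,0],[0,0,0],[0,0,0],[0,0,0],[0,0,0],[0,0,0],[0,0,0],[0,0,0],[0,0,0],[0,0,0],[0,0,0],[0,0,0],[0,0,0]]' --delta_pos '[[0.4,0.4,2],[0,0,4.5],[0,0,4.5],[0,0,4],[0,0,2.5],[0,0,1],[0,0,0],[0,0,0],[0,0,0],[0,0,0],[0,0,0],[0,0,0],[0,0,0],[0,0,0]]' --gripper '[8.7,8.7,8.7,8.7,8.7,8.7,8.7,8.7,5.5,5.5,5.5,5.5,5.5,5.5]' --squeeze 45

```text
time_s: 13.1
tool_pos: [0.5226, -0.3093, 0.0273]
tool_rot: [180.0, -0.0, 71.3]
force: [-1.4, 0.8, 3.6]
grip_width: 0.0593
grasp_force: 45.0
```

Call:
drive_tool --angular '[[0,0,0],[0,0,0],[0,0,0],[0,0,-0.097],[0,0,-0.097],[0,0,0],[0,0,0],[0,0,0],[0,0,0],[0,0,0],[0,0,0],[0,0,0],[0,0,0],[0,0,0],[0,0,0],[0,0,0],[0,0,0],[0,0,0],[0,0,0],[0,0,0]]' --delta_pos '[[0,0,-2],[0,0,-4],[0,0,-4],[0,0,0],[0,0,0],[2,-0.1,0],[3.5,-0.16,0],[4,-0.18,0],[4,-0.18,0],[4,-0.18,0],[4,-0.18,0],[4,-0.18,0],[4,-0.18,0],[4,-0.18,0],[2.5,-0.12,0],[1.5,-0.06,0],[0,0,0],[0,0,0],[0,0,0],[0,0,0]]' --gripper '[5.5,5.5,5.5,5.5,5.5,5.5,5.5,5.5,5.5,5.5,5.5,5.5,5.5,5.5,5.5,5.5,5.5,5.5,5.5,5.5]'

```text
time_s: 15.1
tool_pos: [0.555, 0.0625, 0.1269]
tool_rot: [180.0, 0.0, 82.3]
force: [0.1, 0.2, -6.2]
grip_width: 0.0599
grasp_force: 45.0
```

```bash
python3 - <<'E'
from h import *
p=eyes.read_camera("wrist"); save(p,'w5.png'); t=eyes.read_camera("top"); save(t,'t5.png',(140,170,340,320),4); o=telemetry.get_obs(); print(o["tool_pos"],o["tool_rot"],o["grip_width"],o["grasp_force"])
import pickle; pickle.dump({k:p[k] for k in("mtx","origin","orientation")},open("w5.pkl","wb"))
S=(.566,.073,-7.6)
for n,(x,y),z in (("left stop inner",(-.007,.084),.03),("left stop front corner",(-.024,.084),.03),("rear stop corner",(.03,.075),.03),("rear stop corner in",(.03,.049),.03),("plate FL",(-.125,.101),.008),("plate RL",(.066,.101),.008)):
    print(n,np.round(w2p(p,[*loc(S,x,y),z])),np.round(w2p(t,[*loc(S,x,y),z])))
E
```

```text
[0.55503843 0.06327493 0.12698663] [ 1.79994346e+02 -9.93772971e-04  8.23194769e+01] 0.05985877373888222 44.99821901321411
left stop inner [326.  97.] [238. 223.]
left stop front corner [296.  97.] [237. 229.]
rear stop corner [389. 113.] [244. 210.]
rear stop corner in [387. 159.] [254. 211.]
plate FL [135.  70.] [226. 268.]
plate RL [443.  69.] [238. 198.]
```

View pics/w5.png

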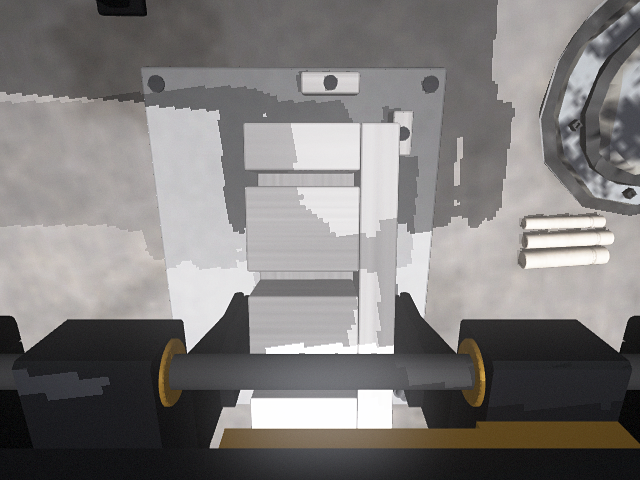

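The wrist view shows the left stop at (302–358, 72–94) and the rear-left stop front face at column 393. Both lie about 2.5 mm further from my stage estimate in x and 1.5 mm in y. I'll lower the block just above the plate, short of the stops.

Call:
drive_tool --angular '[[0,0,0],[0,0,0],[0,0,0],[0,0,0],[0,0,0],[0,0,0],[0,0,0]]' --delta_pos '[[0,0,3],[0,0,3],[0,0,2],[0,0,0.9],[0,0,0],[0,0,0],[0,0,0]]' --gripper '[5.5,5.5,5.5,5.5,5.5,5.5,5.5]'

```text
time_s: 15.9
tool_pos: [0.5547, 0.0631, 0.0412]
tool_rot: [-179.8, -0.1, 82.4]
force: [-10.2, -2.7, 22.1]
grip_width: 0.0597
grasp_force: 45.0
```

Call:
drive_tool --angular '[[0,0,0],[0,0,0],[0,0,0],[0,0,0],[0,0,0],[0,0,0]]' --delta_pos '[[0,0.4,0],[0,0.4,0],[0,0.2,0],[0,0.1,0],[0,0,0],[0,0,0]]' --gripper '[5.5,5.5,5.5,5.5,5.5,5.5]'

```text
time_s: 16.5
tool_pos: [0.5632, 0.063, 0.0412]
tool_rot: [-179.5, -0.2, 82.4]
force: [-20.0, -0.1, 29.2]
grip_width: 0.0597
grasp_force: 45.1
```

Call:
drive_tool --angular '[[0,0,0],[0,0,0],[0,0,0]]' --delta_pos '[[0,0,-0.4],[0,0,0],[0,0,0]]' --gripper '[5.5,5.5,5.5]'

```text
time_s: 16.8
tool_pos: [0.5662, 0.0631, 0.0418]
tool_rot: [180.0, -0.0, 82.4]
force: [-0.1, 0.2, -5.9]
grip_width: 0.0597
grasp_force: 45.0
```

```bash
python3 - <<'E'
from h import *
p=eyes.read_camera("wrist"); save(p,'w6.png'); o=telemetry.get_obs(); print(o["tool_pos"],o["tool_rot"],o["force"])
print(rect(p,"slotted_block",.05))
B=(o["tool_pos"][0],o["tool_pos"][1],o["tool_rot"][2]-90)
for z in (.008,.048,.054): print(z,[np.round(w2p(p,[*loc(B,x,.084),z])) for x in (-.03,.03)])
E
```

```text
[0.56602325 0.0630723  0.04158131] [1.79987992e+02 1.66647740e-02 8.24428811e+01] [ 0.53362573 -0.07309843 -6.96624498]
(array([570.9, 100.6]), array([59.2, 89.4]), 82.4, 0.65, array([325., 251.]))
0.008 [array([253., 119.]), array([390., 119.])]
0.048 [array([234., 118.]), array([409., 118.])]
0.054 [array([230., 118.]), array([413., 118.])]
```

View pics/w6.png

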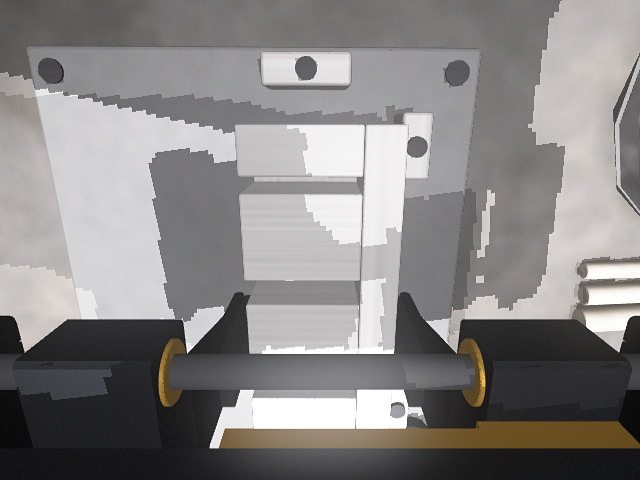

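The block edge at (236–408, 124) is 172 px wide, which puts its top near 46–48 mm. So the block slipped down about 6 mm in the grip and is just above the plate now. I'll push it to the rear stops, then left.

Call:
drive_tool --angular '[[0,0,0],[0,0,0],[0,0,0],[0,0,0],[0,0,0],[0,0,0]]' --delta_pos '[[0,0.2,0],[0,0.2,0],[0,0.1,0],[0,0,0],[0,0,0],[0,0,0]]' --gripper '[5.5,5.5,5.5,5.5,5.5,5.5]'

```text
time_s: 17.5
tool_pos: [0.567, 0.063, 0.0413]
tool_rot: [-179.5, -0.0, 82.4]
force: [-12.0, 1.5, 4.6]
grip_width: 0.0599
grasp_force: 45.0
```

Call:
drive_tool --angular '[[0,0,0],[0,0,0],[0,0,0],[0,0,0],[0,0,0],[0,0,0]]' --delta_pos '[[0.3,0,0],[0.3,0,0],[0.3,0,0],[0.2,0,0],[0,0,0],[0,0,0]]' --gripper '[5.5,5.5,5.5,5.5,5.5,5.5]'

```text
time_s: 18.1
tool_pos: [0.5675, 0.0659, 0.0413]
tool_rot: [-179.4, 0.5, 82.2]
force: [-14.2, -12.3, 7.6]
grip_width: 0.0598
grasp_force: 45.0
```

```bash
python3 - <<'E'
from h import *
p=eyes.read_camera("wrist"); o=telemetry.get_obs(); save(p,'w7.png'); print(o["tool_pos"],o["tool_rot"],o["force"])
# shift to the w6 pose
q=dict(p); q["origin"]=np.array(p["origin"])+np.array([.56602,.06307,.04158])-np.array(o["tool_pos"])
B=(.5685,.0745,-7.6)
def st(w): d=w[:2]-np.array(B[:2]); a=np.radians(-B[2]); return np.round(1000*np.array([d[0]*np.cos(a)-d[1]*np.sin(a),d[0]*np.sin(a)+d[1]*np.cos(a)]),1)
for n,px,z in (("blkFL",(236,125),.048),("blkRL",(408,125),.048),("stopL in",(306,86),.03),("stopL a",(262,86),.03),("stopL b",(351,84),.03),("stopR",(404,113),.03),("stopR",(408,178),.03),("FL",(27,47),.008),("RL",(481,50),.008)):
    print(n,st(p2w(q,px,z)))
# present edges along columns
g=cv2.cvtColor(p["pixels"],cv2.COLOR_RGB2GRAY).astype(int)
print(g[60:140:2,280].tolist()); print(g[60:140:2,330].tolist()); print(g[150,380:440:2].tolist())
E
```

```text
[0.56752975 0.06589935 0.0413261 ] [-179.42317418    0.51144931   82.19836832] [-14.57011165 -13.29221478   8.30434874]
blkFL [-30.   70.3]
blkRL [28.7 70.1]
stopL in [-6.7 83.8]
stopL a [-23.1  83.8]
stopL b [10.1 84.4]
stopR [30.5 74.1]
stopR [33.6 49.4]
FL [-123.5  100.7]
RL [64.8 98.7]
[190, 207, 215, 218, 227, 227, 227, 225, 224, 222, 222, 220, 221, 221, 218, 204, 167, 91, 116, 161, 158, 159, 124, 124, 124, 122, 122, 123, 122, 124, 122, 124, 138, 196, 200, 198, 196, 198, 196, 199]
[193, 214, 222, 223, 230, 230, 231, 230, 229, 228, 228, 228, 228, 226, 228, 219, 168, 95, 122, 159, 160, 161, 161, 166, 165, 126, 130, 130, 133, 133, 131, 131, 145, 234, 245, 243, 242, 242, 243, 243]
[241, 240, 239, 239, 240, 240, 240, 241, 241, 240, 240, 241, 242, 234, 100, 110, 110, 111, 108, 107, 109, 106, 162, 216, 167, 161, 159, 157, 156, 158]
```

Call:
drive_tool --angular '[[0,0,0],[0,0,0],[0,0,0],[0,0,0],[0,0,0]]' --delta_pos '[[0,-0.5,-0.15],[0,0,0],[0,0,0],[0,0,0],[0,0,0]]' --gripper '[5.5,5.5,5.5,5.5,5.5]'

```text
time_s: 18.65
tool_pos: [0.5677, 0.0745, 0.0434]
tool_rot: [180.0, -0.0, 82.5]
force: [-0.4, -0.3, -6.0]
grip_width: 0.0598
grasp_force: 45.0
```

Call:
drive_tool --angular '[[0,0,0],[0,0,0],[0,0,0],[0,0,0],[0,0,0]]' --delta_pos '[[0.2,0,0.1],[0.2,0,0],[0,0.15,0],[0,0,0],[0,0,0]]' --gripper '[5.5,5.5,5.5,5.5,5.5]'

```text
time_s: 19.15
tool_pos: [0.5685, 0.0765, 0.0421]
tool_rot: [-179.9, 0.1, 82.4]
force: [-2.6, -3.9, -4.7]
grip_width: 0.0598
grasp_force: 45.0
```

Call:
drive_tool --angular '[[0,0,0],[0,0,0],[0,0,0],[0,0,0],[0,0,0]]' --delta_pos '[[0.1,0.1,0],[0,0,0.1],[0,0,0.05],[0,0,0],[0,0,0]]' --gripper '[5.5,5.5,5.5,5.5,5.5]'

```text
time_s: 19.65
tool_pos: [0.5688, 0.0765, 0.0412]
tool_rot: [-179.8, 0.1, 82.3]
force: [-6.8, -6.0, 3.6]
grip_width: 0.0599
grasp_force: 45.0
```

Call:
drive_tool --angular '[[0,0,0],[0,0,0],[0,0,0],[0,0,0],[0,0,0],[0,0,0],[0,0,0]]' --delta_pos '[[0,0,0],[0,0,0],[0,0,0],[0,0,0],[0,0,0],[0,0,0],[0,0,0]]' --gripper '[6.5,7.2,7.2,7.2,7.2,7.2,7.2]'

```text
time_s: 20.35
tool_pos: [0.5707, 0.0788, 0.041]
tool_rot: [180.0, -0.0, 82.4]
force: [-0.1, -0.2, 0.1]
grip_width: 0.0721
grasp_force: 0.0
```

```bash
python3 - <<'E'
from h import *
p=eyes.read_camera("wrist"); o=telemetry.get_obs(); save(p,'w8.png'); print(o["tool_pos"],o["tool_rot"],o["force"],p["origin"],p["orientation"])
g=cv2.cvtColor(p["pixels"],cv2.COLOR_RGB2GRAY).astype(int)
print(g[60:160:2,280].tolist()); print(g[60:160:2,330].tolist()); print(g[150,340:460:2].tolist())
E
```

```text
[0.57060856 0.07872933 0.04094354] [ 1.79990109e+02 -9.71630292e-03  8.24391593e+01] [0.87586264 0.36672801 0.44984574] [0.58138829 0.16161558 0.18975302] [ 1.62282255e+02 -4.65548308e-02 -7.54057722e+00]
[118, 118, 119, 117, 119, 115, 117, 119, 118, 117, 122, 124, 124, 128, 104, 139, 157, 159, 118, 167, 207, 221, 221, 227, 230, 229, 228, 226, 219, 163, 167, 168, 167, 166, 145, 112, 153, 200, 201, 199, 198, 198, 198, 201, 198, 198, 197, 196, 197, 198]
[118, 118, 118, 118, 116, 117, 117, 117, 117, 121, 119, 121, 119, 123, 96, 143, 156, 120, 121, 140, 207, 229, 226, 231, 234, 233, 234, 232, 230, 231, 230, 230, 231, 230, 152, 118, 152, 237, 244, 242, 243, 242, 242, 243, 243, 244, 243, 244, 244, 245]
[243, 244, 244, 244, 244, 244, 244, 244, 244, 244, 188, 211, 241, 241, 242, 241, 242, 242, 240, 239, 239, 240, 240, 240, 241, 241, 240, 239, 239, 240, 241, 231, 122, 165, 164, 162, 163, 166, 163, 163, 161, 162, 161, 162, 160, 162, 160, 158, 160, 161, 156, 158, 155, 155, 159, 155, 157, 156, 156, 160]
```

View pics/w8.png

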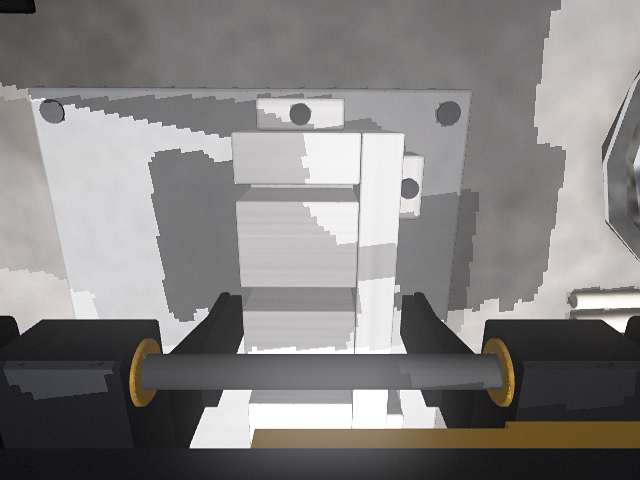

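The block sits snug: its left end (row 131) meets the left stop and its rear edge (column 404) meets the rear stop. I'll raise the gripper and go over the open knob.

Call:
drive_tool --angular '[[0,0,0],[0,0,0],[0,0,0],[0,0,0],[0,0,0],[0,0,0],[0,0,0],[0,0,0],[0,0,0.137],[0,0,0.137],[0,0,0.137],[0,0,0],[0,0,0],[0,0,0],[0,0,0],[0,0,0],[0,0,0]]' --delta_pos '[[0,0,-2],[0,0,-4],[0,0,-4],[0,0,-4],[-4,0.3,-2],[-5,0.3,0],[-5,0.3,0],[-4.1,0.3,0],[0,0,0],[0,0,0],[0,0,0],[0,0,0],[0,0,0],[0,0,0],[0,0,0],[0,0,0],[0,0,0]]' --gripper '[7.2,7.2,7.2,7.2,7.2,5,5,5,5,5,5,5,5,5,5,5,5]'

```text
time_s: 22.1
tool_pos: [0.5586, -0.1022, 0.2009]
tool_rot: [180.0, -0.0, 58.9]
force: [-0.0, -0.6, -0.2]
grip_width: 0.0502
grasp_force: 0.0
```

```bash
python3 - <<'E'
from h import *
p=eyes.read_camera("wrist"); o=telemetry.get_obs(); save(p,'w9.png'); print(o["tool_pos"],o["tool_rot"],o["qpos"])
S=(.5685,.0745,-7.6)
def ang(w): 
    d=w[:2]-loc(S,.048,-.098); return np.arctan2(d[1],d[0])-np.radians(S[2])-np.arctan2(-.014,-.085), np.hypot(*d)
print("pred knob",w2p(p,[*loc(S,.0135,-.177),.053]),"hinge",w2p(p,[*loc(S,.048,-.098),.05]))
for d in models.cut_out(p,"clip_knob")[:2]:
    m=d["pixels"]; g=cv2.cvtColor(p["pixels"],cv2.COLOR_RGB2GRAY); k=(m&(g<70)); ys,xs=np.nonzero(k); print(d["p"],d["centre"],m.sum(),len(xs))
    if len(xs): c=(np.median(xs),np.median(ys)); w=p2w(p,c,.045); print(c,w,ang(w)); print(plan(w[0],w[1],.0455,58.9))
t=eyes.read_camera("top")
for d in models.cut_out(t,"clip_knob")[:1]:
    m=d["pixels"]; g=cv2.cvtColor(t["pixels"],cv2.COLOR_RGB2GRAY); ys,xs=np.nonzero(m&(g<70)); print(len(xs)); 
    if len(xs): w=p2w(t,(np.median(xs),np.median(ys)),.045); print("top",w,ang(w))
E
```

```text
[ 0.5586534  -0.10214837  0.20096121] [ 1.79995454e+02 -1.28035859e-02  5.89144182e+01] [-46.78544612  16.65426207  64.56618277  99.66300961 -15.66356049
  73.60482799  -9.74666379]
pred knob [321.38419219 233.30367531] hinge [321.63551581 116.56321625]
0.89 [303.1, 167.0] 2393 136
(np.float64(322.0), np.float64(224.0)) [ 0.56166967 -0.09836913  0.045     ] (np.float64(1.0017069191681693), np.float64(0.08081905394199251))
('turn 0.000 shift', array([ 0.48,  0.06, 15.55]))
0
```

Call:
drive_tool --angular '[[0,0,0],[0,0,0],[0,0,0],[0,0,0],[0,0,0],[0,0,0],[0,0,0],[0,0,0],[0,0,0],[0,0,0],[0,0,0],[0,0,0],[0,0,0],[0,0,0]]' --delta_pos '[[0.2,0,4],[0,0,4],[0,0,4],[0,0,2.5],[0,0,1],[0,0,0],[0,0,0],[0,0,0],[0,0,0],[0,0,0],[0,0,0],[0,0,0],[0,0,0],[0,0,0]]' --gripper '[5,5,5,5,5,5,0.8,0.8,0.8,0.8,0.8,0.8,0.8,0.8]' --squeeze 20

```text
time_s: 23.7
tool_pos: [0.5595, -0.1002, 0.0461]
tool_rot: [-180.0, -0.0, 58.9]
force: [-2.0, 1.1, 4.2]
grip_width: 0.0124
grasp_force: 20.0
```

Call:
drive_tool --angular '[[0,0,0.1],[0,0,0.1],[0,0,0.1],[0,0,0.1],[0,0,0.1],[0,0,0.1],[0,0,0]]' --delta_pos '[[0.04,-0.86,0],[0.04,-0.86,0],[0.04,-0.86,0],[0.04,-0.86,0],[0.04,-0.86,0],[0.04,-0.86,0],[0,0,0]]' --gripper '[0.8,0.8,0.8,0.8,0.8,0.8,0.8]'

```text
time_s: 24.4
tool_pos: [0.5258, -0.0619, 0.0461]
tool_rot: [180.0, -0.0, 24.6]
force: [-1.5, 1.5, 1.6]
grip_width: 0.0123
grasp_force: 20.0
```

Call:
drive_tool --angular '[[0,0,0],[0,0,0],[0,0,0],[0,0,0],[0,0,0],[0,0,0],[0,0,0],[0,0,0],[0,0,0],[0,0,0],[0,0,0]]' --delta_pos '[[0,0,0],[0,0,0],[0,0,0],[0,0,0],[0,0,-3],[0,0,-4],[0,0,-4],[0,0,-4],[0,0,0],[0,0,0],[0,0,0]]' --gripper '[6,6,6,6,6,6,6,6,6,6,6]'

```text
time_s: 25.5
tool_pos: [0.5247, -0.0625, 0.1947]
tool_rot: [-180.0, 0.1, 24.5]
force: [0.2, 0.4, -0.7]
grip_width: 0.0598
grasp_force: 0.0
```

```bash
python3 - <<'E'
from h import *
p=eyes.read_camera("wrist"); o=telemetry.get_obs(); save(p,'w10.png'); print(o["tool_pos"],o["tool_rot"],o["force"])
S=(.5685,.0745,-7.6)
def ang(w): 
    d=w[:2]-loc(S,.048,-.098); return np.arctan2(d[1],d[0])-np.radians(S[2])-np.arctan2(-.014,-.085), np.hypot(*d)
for d in models.cut_out(p,"clip_knob")[:1]:
    m=d["pixels"]; g=cv2.cvtColor(p["pixels"],cv2.COLOR_RGB2GRAY); k=(m&(g<70)); ys,xs=np.nonzero(k); print(d["p"],d["centre"],m.sum(),len(xs))
    if len(xs): c=(np.median(xs),np.median(ys)); w=p2w(p,c,.045); print(c,w,ang(w))
t=eyes.read_camera("top"); save(t,'t10.png',(140,170,340,320),4)
for k in (3,7,11,14): print(k, rect(t,"blade_%dmm"%k,.03))
E
```

```text
[ 0.52459886 -0.06258409  0.19444761] [-1.79969868e+02  1.47626330e-01  2.44985889e+01] [-0.37101774 -0.25781897 -1.07508293]
0.57 [215.0, 173.8] 48464 294
(np.float64(295.0), np.float64(165.5)) [ 0.56327318 -0.02385883  0.045     ] (np.float64(6.124576985938157), np.float64(0.040172752578716615))
3 (array([552.6, 288.3]), array([ 29.3, 117.4]), 90.0, 0.77, array([198., 228.]))
7 (array([534.2, 105.6]), array([135.7, 188.5]), -8.4, 0.46, array([254., 245.]))
11 (array([357.2, 302. ]), array([ 25.2, 119.3]), 89.9, 0.72, array([188., 306.]))
14 (array([650.7, 285.7]), array([ 27.9, 125.1]), 72.5, 0.74, array([197., 197.]))
```

View pics/t10.png

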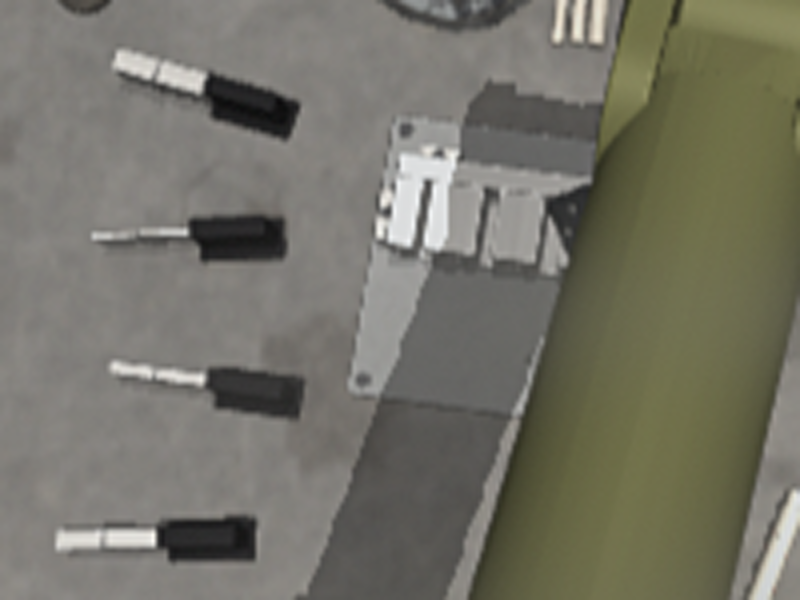

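The block is seated on the stage (crop 385–590, 150–270), and all four blades are where they were. I'll go over the 3 mm blade.

Call:
drive_tool --angular '[[0,0,-0.143],[0,0,-0.143],[0,0,-0.143],[0,0,-0.143],[0,0,-0.143],[0,0,-0.143],[0,0,-0.143],[0,0,-0.143],[0,0,0],[0,0,0],[0,0,0],[0,0,0],[0,0,0],[0,0,0],[0,0,0],[0,0,0],[0,0,0],[0,0,0],[0,0,0],[0,0,0]]' --delta_pos '[[0,0,0],[0,0,0],[0,0,0],[0,0,0],[0,0,0],[0,0,0],[0,0,0],[0,0,0],[4.5,0.4,0],[4.5,0.4,0],[4.5,0.4,0],[4.5,0.4,0],[4.5,0.4,0],[4.5,0.4,0],[4.3,0.4,0],[0,0,0],[0,0,0],[0,0,0],[0,0,0],[0,0,0]]' --gripper '[6,6,6,6,6,6,6,6,6,6,6,5,5,5,5,5,5,5,5,5]'

```text
time_s: 27.85
tool_pos: [0.5536, 0.2489, 0.1962]
tool_rot: [180.0, -0.0, 89.9]
force: [0.2, -0.5, 0.6]
grip_width: 0.0499
grasp_force: 0.0
```

```bash
cat >> h.py <<'E'
S=(.5685,.0745,-7.6)
def blade(p,name,zt=.036,i=0):
    """blade centre line from its bright pixels: origin, yaw, width (mm), length seen"""
    D=models.cut_out(p,name)
    if not D: return None
    m=D[i]["pixels"]; g=cv2.cvtColor(p["pixels"],cv2.COLOR_RGB2GRAY); k=np.uint8(m&(g>110)); k=cv2.morphologyEx(k,cv2.MORPH_OPEN,np.ones((3,3),np.uint8)) if name!="blade_3mm" else k
    k=cv2.morphologyEx(k,cv2.MORPH_CLOSE,np.ones((9,9),np.uint8))
    n,l,s,_=cv2.connectedComponentsWithStats(k); j=1+np.argmax(s[1:,4]); c=cv2.findContours(np.uint8(l==j),0,2)[0][0][:,0]
    W=np.array([p2w(p,q,zt)[:2] for q in c.astype(float)],np.float32)*1000; r=cv2.minAreaRect(W); b=cv2.boxPoints(r)
    e,f=b[1]-b[0],b[2]-b[1]; L=e if np.hypot(*e)>np.hypot(*f) else f; L=L/np.hypot(*L)
    dk=np.argwhere(m&(g<60)).mean(0)[::-1]; h=p2w(p,dk,.03)[:2]*1000; v=np.array(r[0])-h; L=L*np.sign(L@v)
    tip=np.array(r[0])+L*max(r[1])/2; return dict(p=round(D[i]["p"],2),origin=np.round(tip-90*L,1),yaw=round(float(np.degrees(np.arctan2(L[1],L[0]))),1),w=round(min(r[1]),1),len=round(max(r[1]),1),hc=np.round(h,1),tip=np.round(tip,1))
E
python3 - <<'E'
from h import *
p=eyes.read_camera("wrist"); o=telemetry.get_obs(); save(p,'w11.png'); print(o["tool_pos"],o["tool_rot"],o["qpos"])
for n in (3,7,14): print(n,blade(p,"blade_%dmm"%n))
t=eyes.read_camera("top"); cv2.imwrite('pics/x.png',np.vstack([cv2.cvtColor(p["pixels"],cv2.COLOR_RGB2BGR)[:330],cv2.resize(cv2.cvtColor(t["pixels"],cv2.COLOR_RGB2BGR)[180:300,220:353],None,fx=2,fy=2)[:, :266].repeat(1,0) if 0 else cv2.copyMakeBorder(cv2.resize(cv2.cvtColor(t["pixels"],cv2.COLOR_RGB2BGR)[195:285,220:340],None,fx=3,fy=3),0,0,0,280,cv2.BORDER_CONSTANT)]))
E
```

```text
[0.55355485 0.24929397 0.19619798] [ 1.79991749e+02 -3.54033623e-02  8.99490783e+01] [-66.22012118  18.67364523  48.49828564  94.21937903 -14.50388006
  73.6455478  -15.15345803]
3 {'p': 0.83, 'origin': array([561.8, 263.8]), 'yaw': 93.1, 'w': 2.9, 'len': 63.6, 'hc': array([561.4, 278.9]), 'tip': array([557. , 353.7])}
7 {'p': 0.97, 'origin': array([458.7, 249.1]), 'yaw': 81.9, 'w': 7.2, 'len': 65.0, 'hc': array([468.5, 258.8]), 'tip': array([471.3, 338.2])}
14 {'p': 0.77, 'origin': array([648.5, 261.7]), 'yaw': 73.4, 'w': 21.9, 'len': 65.4, 'hc': array([644.7, 274.2]), 'tip': array([674.1, 348. ])}
```

View pics/x.png

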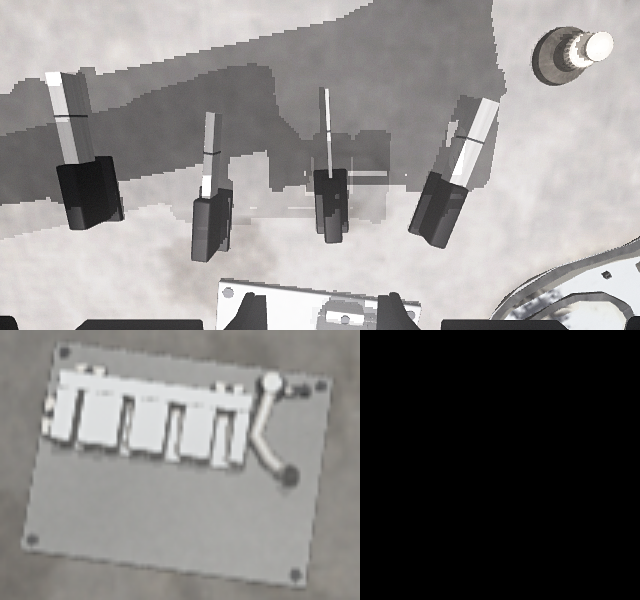

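The view shows the four blades with line marks at about (70, 116), (212, 153), (328, 130) and (470, 138). The top crop shows the block on the stage with the clip arm pressing its right end, so it is clamped. I'll pick up the 3 mm blade.

Call:
drive_tool --angular '[[0,0,-0.056],[0,0,0],[0,0,0],[0,0,0],[0,0,0],[0,0,0],[0,0,0],[0,0,0],[0,0,0],[0,0,0],[0,0,0],[0,0,0],[0,0,0],[0,0,0],[0,0,0]]' --delta_pos '[[0,0,0],[1.2,0.7,3],[0,0,4.5],[0,0,4.5],[0,0,3],[0,0,2],[0,0,0],[0,0,0],[0,0,0],[0,0,0],[0,0,0],[0,0,0],[0,0,0],[0,0,0],[0,0,0]]' --gripper '[5,5,5,5,5,5,5,5,1,1,1,1,1,1,1]' --squeeze 30

```text
time_s: 29.6
tool_pos: [0.5601, 0.263, 0.0263]
tool_rot: [179.9, -0.0, 93.3]
force: [0.5, -0.0, 0.5]
grip_width: 0.0136
grasp_force: 30.0
```

Call:
drive_tool --angular '[[0,0,0],[0,0,0],[0,0,0],[0,0,0],[0,0,0],[0,0,0],[0,0,0],[0,0,0.147],[0,0,0.147],[0,0,0.147],[0,0,0.147],[0,0,0.147],[0,0,0.147],[0,0,0.147],[0,0,0.147],[0,0,0.147],[0,0,0.147],[0,0,0.147],[0,0,0.147],[0,0,0]]' --delta_pos '[[0,0,-1],[0,0,-3],[0,0,-4],[-2.7,-2,0],[-2.8,-2,0],[-2.8,-2,0],[-2.7,-2,0],[0,0,0],[0,0,0],[0,0,0],[0,0,0],[0,0,0],[0,0,0],[0,0,0],[0,0,0],[0,0,0],[0,0,0],[0,0,0],[0,0,0],[0,0,0]]' --gripper '[1,1,1,1,1,1,1,1,1,1,1,1,1,1,1,1,1,1,1,1]'

```text
time_s: 31.6
tool_pos: [0.4857, 0.1482, 0.106]
tool_rot: [180.0, 0.0, -7.8]
force: [0.7, 0.2, -0.9]
grip_width: 0.0136
grasp_force: 30.0
```

Call:
drive_tool --angular '[[0,0,0],[0,0,0],[0,0,0],[0,0,0]]' --delta_pos '[[0,0,0],[0,0,0],[0,0,0],[0,0,0]]' --gripper '[1,1,1,1]'

```text
time_s: 32.0
tool_pos: [0.486, 0.1484, 0.106]
tool_rot: [-180.0, 0.0, -7.8]
force: [0.0, 0.2, -1.3]
grip_width: 0.0139
grasp_force: 30.0
```

```bash
python3 - <<'E'
from h import *
p=eyes.read_camera("wrist"); o=telemetry.get_obs(); save(p,'w12.png'); print(o["tool_pos"],o["tool_rot"],o["qpos"],o["grip_width"])
print(p["origin"],p["orientation"])
for n,(x,y),z in (("slot6 front L",(-.03,.066),.048),("slot6 front R",(-.03,.060),.048),("slot6 end",(.015,.063),.048),("block front L",(-.03,.084),.048),("slot10 front R",(-.03,.016),.048)): print(n,np.round(w2p(p,[*loc(S,x,y),z]),1))
P=(o["tool_pos"][0],o["tool_pos"][1],o["tool_rot"][2]); z=o["tool_pos"][2]-.026+.036
for n,x in (("line",.06),("tip",.09),("base",.025)): print(n,np.round(w2p(p,[*loc(P,x+.0007,0),z]),1))
E
```

```text
[0.48601981 0.14842134 0.10594292] [-1.79990652e+02  3.70719794e-03 -7.77101827e+00] [ -79.74189148   14.03937719   66.87688235  113.72928905  -14.72179439
   61.4720361  -104.11763489] 0.013694506900476478
[0.56932776 0.13618417 0.25471526] [ 1.62264149e+02  4.71625922e-02 -9.77433234e+01]
slot6 front L [312.7 165.8]
slot6 front R [324.4 165.8]
slot6 end [318.1  70.5]
block front L [277.6 165.9]
slot10 front R [410.1 165.6]
line [319.3 189.7]
tip [319.2  98.7]
base [319.4 282. ]
```

View pics/w12.png

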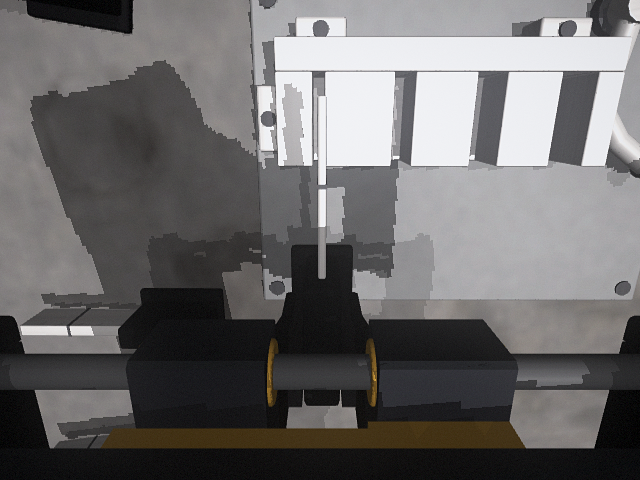

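The picture shows the blade at column 322 with its tip at row 96 and line at row 187. The block front is at row 165 and the 6 mm slot at about columns 313–325. I'll measure these numerically in stage coordinates.

```bash
cat >> h.py <<'E'
def stg(w):
    d=np.array(w)[:2]-np.array(S[:2]); a=np.radians(-S[2]); return np.round(1000*np.array([d[0]*np.cos(a)-d[1]*np.sin(a),d[0]*np.sin(a)+d[1]*np.cos(a)]),1)
E
python3 - <<'E'
from h import *
p=eyes.read_camera("wrist"); o=telemetry.get_obs(); g=cv2.cvtColor(p["pixels"],cv2.COLOR_RGB2GRAY).astype(int); cv2.imwrite('g.png',g)
for r in (80,88,140,158,162): print(r,"cols300-340",g[r,300:340].tolist())
for c in (321,322,323): print(c,"rows 88-104",g[88:104,c].tolist(),"rows 178-196",g[178:196,c].tolist(),"268-286",g[268:286,c].tolist())
for c in (360,440): print(c,"rows155-175",g[155:175,c].tolist())
E
```

```text
80 cols300-340 [240, 241, 240, 240, 240, 240, 240, 241, 240, 241, 243, 246, 97, 110, 147, 145, 146, 146, 144, 142, 144, 147, 148, 146, 94, 220, 245, 241, 240, 241, 241, 241, 241, 241, 241, 240, 241, 240, 241, 241]
88 cols300-340 [240, 240, 241, 241, 241, 240, 241, 240, 241, 242, 243, 246, 96, 113, 189, 185, 186, 139, 140, 142, 140, 142, 138, 143, 93, 205, 247, 242, 241, 240, 241, 242, 241, 241, 241, 241, 242, 241, 240, 240]
140 cols300-340 [246, 243, 241, 242, 241, 241, 241, 241, 242, 243, 244, 235, 124, 125, 178, 178, 176, 113, 195, 230, 243, 241, 242, 241, 242, 232, 173, 246, 243, 241, 242, 242, 241, 242, 242, 242, 242, 242, 242, 242]
158 cols300-340 [178, 179, 174, 246, 242, 242, 239, 241, 241, 242, 243, 238, 147, 106, 252, 245, 247, 210, 184, 227, 242, 241, 241, 241, 243, 234, 155, 247, 242, 242, 241, 242, 240, 241, 242, 242, 241, 242, 241, 241]
162 cols300-340 [180, 179, 177, 119, 247, 242, 240, 241, 241, 241, 244, 239, 152, 112, 116, 118, 115, 96, 193, 225, 241, 242, 241, 240, 242, 234, 153, 247, 242, 241, 242, 241, 242, 242, 242, 241, 241, 242, 241, 241]
321 rows 88-104 [142, 
[... 506 characters left out ...]
142, 141, 139, 143, 140, 120, 28, 21, 28, 25, 23, 27, 27]
323 rows 88-104 [143, 143, 144, 145, 146, 144, 143, 142, 236, 245, 242, 241, 242, 242, 242, 242] rows 178-196 [242, 241, 241, 240, 242, 243, 221, 107, 112, 113, 120, 199, 246, 242, 240, 241, 241, 240] 268-286 [143, 139, 146, 142, 143, 142, 144, 143, 144, 143, 121, 30, 19, 21, 22, 21, 24, 20]
360 rows155-175 [242, 241, 241, 242, 241, 241, 241, 241, 242, 244, 248, 84, 93, 118, 113, 112, 114, 109, 112, 116]
440 rows155-175 [241, 240, 241, 240, 240, 240, 241, 240, 241, 243, 243, 127, 180, 180, 179, 177, 178, 179, 178, 179][ WARN:0@1.844] global loadsave.cpp:1063 imwrite_ Unsupported depth image for selected encoder is fallbacked to CV_8U.
```

```bash
python3 - <<'E'
from h import *
p=eyes.read_camera("wrist"); z=.106-.026+.036
for n,px,zz in (("slot",(318.2,80),.048),("slot front",(318.3,162),.048),("front",(360,165.8),.048),("line",(322,186.9),z),("tip",(322,95.8),z),("base",(322,278.6),z)): print(n,stg(p2w(p,px,zz)))
for dz in (-.002,.002): print(dz,stg(p2w(p,(322,186.9),z+dz)))
o=telemetry.get_obs(); print(stg(o["tool_pos"]))
E
```

```text
slot [10.8 62.9]
slot front [-28.1  63.1]
front [-30.   41.7]
line [-29.8  61.2]
tip [ 0.1 61.1]
base [-64.4  61.3]
-0.002 [-30.1  61.2]
0.002 [-29.5  61.2]
[-91.5  62.3]
```

Call:
drive_tool --angular '[[0,0,0],[0,0,0],[0,0,0],[0,0,0],[0,0,0]]' --delta_pos '[[0,-0.2,2],[0,0,1.8],[0,0,0],[0,0,0],[0,0,0]]' --gripper '[1,1,1,1,1]'

```text
time_s: 32.65
tool_pos: [0.4871, 0.1505, 0.0688]
tool_rot: [-180.0, -0.1, -7.8]
force: [-0.2, -1.0, -0.9]
grip_width: 0.0139
grasp_force: 30.0
```

```bash
cat >> h.py <<'E'
def runs(v,o,thr=40):
    """places where a profile steps, as (pixel, jump)"""
    d=np.diff(np.asarray(v,int)); return [(o+i+1,int(x)) for i,x in enumerate(d) if abs(x)>thr]
def gray(p): return cv2.cvtColor(p["pixels"],cv2.COLOR_RGB2GRAY).astype(int)
E
python3 - <<'E'
from h import *
p=eyes.read_camera("wrist"); o=telemetry.get_obs(); g=gray(p); save(p,'w13.png'); print(o["tool_pos"],o["tool_rot"],stg(o["tool_pos"])); z=o["tool_pos"][2]+.010
c0=w2p(p,[*loc(S,-.03,.063),.048]); t0=w2p(p,[*loc(S,0,.063),z]); l0=w2p(p,[*loc(S,-.03,.063),z]); e0=w2p(p,[*loc(S,.015,.063),.048]); print(c0,e0,"line",l0,"tip",t0)
a=int(c0[0]); 
for r in (int(e0[1])+6,int(t0[1])-8,int(t0[1])+15,int(c0[1])-10,int(l0[1])+12): print(r,runs(g[r,a-30:a+30],a-30))
b=int(t0[0])
for c in (b-1,b,b+1): print(c,runs(g[20:300,c],20))
print(runs(g[130:300,a+40],130))
E
```

```text
[0.48711396 0.15061012 0.06888365] [-1.79936135e+02 -8.03188348e-02 -7.80760964e+00] [-90.7  64.7]
[322.83210443 177.42037396] [322.55239008  61.63504968] line [322.99589782 189.53619174] tip [322.78524108  98.44524698]
67 [(315, -147), (331, 120)]
90 [(297, -46), (308, 60), (315, -162), (316, 48), (317, 56), (321, -44), (329, -43), (331, 130)]
113 [(301, -59), (310, -50), (315, -43), (316, 45), (318, 61), (319, 41), (326, -114), (329, -43), (331, 138)]
167 [(299, -70), (313, -45), (317, 75), (327, 41), (329, -177), (330, 83), (331, 86)]
201 [(318, 103), (326, -150)]
321 [(62, -99), (96, 80), (185, -114), (189, 80), (190, 44), (229, -99), (279, -97)]
322 [(62, -100), (96, 95), (185, -115), (189, 80), (190, 44), (229, -101), (279, -95)]
323 [(62, -100), (96, 94), (185, -115), (189, 79), (190, 44), (229, -100), (279, -99)]
[(178, -62), (187, -59), (210, 66), (255, -72), (258, 66), (268, -74), (285, 68), (288, -76)]
```

Call:
drive_tool --angular '[[0,0,0],[0,0,0],[0,0,0],[0,0,0],[0,0,0],[0,0,0]]' --delta_pos '[[-0.07,0.03,0.5],[0,0,1],[0,0,1],[0,0,0.8],[0,0,0],[0,0,0]]' --gripper '[1,1,1,1,1,1]'

```text
time_s: 33.3
tool_pos: [0.4854, 0.1499, 0.0343]
tool_rot: [180.0, 0.0, -7.8]
force: [-0.6, 0.6, -1.4]
grip_width: 0.0138
grasp_force: 30.0
```

```bash
python3 - <<'E'
from h import *
p=eyes.read_camera("wrist"); o=telemetry.get_obs(); g=gray(p); save(p,'w14.png'); print(o["tool_pos"],o["tool_rot"],stg(o["tool_pos"]),o["force"]); z=o["tool_pos"][2]+.010
c0=w2p(p,[*loc(S,-.03,.063),.048]); t0=w2p(p,[*loc(S,0,.063),z]); l0=w2p(p,[*loc(S,-.03,.063),z]); e0=w2p(p,[*loc(S,.015,.063),.048]); print(c0,e0,"line",l0,"tip",t0)
a=int(c0[0]); 
for r in (int(t0[1])-8,int(t0[1])+15,int(c0[1])-10,int(l0[1])+12): print(r,runs(g[r,a-30:a+30],a-30))
b=int(t0[0])
for c in (b-1,b,b+1): print(c,runs(g[20:300,c],20))
print(runs(g[130:300,a+40],130))
E
```

```text
[0.48544219 0.14994106 0.03447501] [ 1.79963159e+02  1.47647894e-02 -7.81908715e+00] [-92.3  63.8] [ 0.32238778 -0.36052598 -1.64355848]
[320.57947424 186.75754977] [319.94104645  40.10360794] line [320.59842102 185.12429513] tip [320.20021374  93.2287253 ]
85 [(310, -56), (311, -76), (313, 91), (319, -44), (330, 56), (331, 77)]
108 [(311, -112), (313, 95), (317, -82), (318, 98), (326, -139), (327, 44), (330, 74), (331, 65)]
176 [(311, -101), (318, 107), (326, -128), (327, 49), (328, -44), (330, 127)]
197 [(318, 104), (326, -151)]
319 [(40, -67), (41, -56), (89, 41), (186, -85), (190, 78), (226, -85), (280, -88)]
320 [(40, -61), (41, -59), (96, 59), (186, -108), (190, 103), (226, -97), (280, -84)]
321 [(40, -60), (41, -58), (96, 65), (186, -110), (190, 100), (226, -96), (280, -86)]
[(187, -109), (188, 54), (210, -72), (236, 66), (253, -75), (256, 66)]
```

Call:
drive_tool --angular '[[0,0,0],[0,0,0],[0,0,0],[0,0,0]]' --delta_pos '[[0.08,-0.03,0],[0,0,0.1],[0,0,0],[0,0,0]]' --gripper '[1,1,1,1]'

```text
time_s: 33.75
tool_pos: [0.4864, 0.1504, 0.0339]
tool_rot: [-180.0, -0.0, -7.8]
force: [0.1, 0.9, -1.6]
grip_width: 0.014
grasp_force: 30.0
```

```bash
cat >> h.py <<'E'
def check(ys,w,nm='c.png',dz=.010):
    """blade in hand over/in the slot at stage y=ys (m): line and front rows, blade and slot columns"""
    p=eyes.read_camera("wrist"); o=telemetry.get_obs(); g=gray(p); save(p,nm); z=o["tool_pos"][2]+dz
    print("tcp",np.round(o["tool_pos"],4),"yaw",round(o["tool_rot"][2],2),"stage",stg(o["tool_pos"]),"F",np.round(o["force"],1),"grip",round(o["grip_width"],4))
    P=lambda x,y,zz: w2p(p,[*loc(S,x,y),zz])
    c0,t0,l0,e0=P(-.03,ys,.048),P(0,ys,z),P(-.03,ys,z),P(.015,ys,.048); k=np.hypot(*(t0-l0))/30
    print("pred front",np.round(c0,1),"slot end",np.round(e0,1),"line",np.round(l0,1),"tip",np.round(t0,1),"px/mm blade",round(k,2), "halfwidths blade",round(k*w/2,1))
    a=int(l0[0]); h=int(k*w/2+28)
    for r in (int(e0[1])+5,int(t0[1])+15,int(c0[1])-12,int(l0[1])+12): print("row",r,runs(g[r,a-h:a+h],a-h))
    for c in (a-2,a,a+2): print("col",c,runs(g[20:300,c],20))
    for q in (-.02,.02): c=int(P(-.03,ys+q,.048)[0]); print("front col",c,runs(g[int(c0[1])-15:int(c0[1])+15,c],int(c0[1])-15))
E
python3 - <<'E'
from h import *
check(.063,3)
E
```

```text
tcp [0.4864 0.1505 0.0339] yaw -7.8 stage [-91.4  64.4] F [-0.4 -0.2 -0.8] grip 0.0134
pred front [322.8 189.6] slot end [322.5  43.2] line [322.8 187.6] tip [322.6  96.2] px/mm blade 3.05 halfwidths blade 4.6
row 48 [(313, -120), (333, 88), (334, 51)]
row 111 [(313, -138), (315, 47), (317, -41), (318, 96), (326, -108), (333, 108)]
row 177 [(313, -55), (314, -80), (316, 52), (318, 83), (326, -151), (327, 45), (332, 92), (333, 58)]
row 199 [(318, 111), (326, -145), (351, 68)]
col 320 [(43, -62), (44, -58), (84, 42), (186, -102), (190, 103), (229, -98), (280, -89)]
col 322 [(43, -64), (44, -58), (96, 66), (186, -105), (190, 103), (229, -101), (280, -81)]
col 324 [(43, -64), (44, -46), (96, 64), (185, -78), (186, -49), (190, 99), (228, -104), (280, -74)]
front col 381 [(190, -98), (191, 52)]
front col 264 [(190, -86)]
```

Call:
drive_tool --angular '[[0,0,0],[0,0,0],[0,0,0],[0,0,0],[0,0,0],[0,0,0],[0,0,0],[0,0,0]]' --delta_pos '[[0,0,0.1],[0,0,0.05],[0,0,0],[0,0,0],[0,0,0],[0,0,0],[0,0,0],[0,0,0]]' --gripper '[1,1,1,1,1.6,2.2,2.6,2.6]'

```text
time_s: 34.6
tool_pos: [0.4864, 0.1504, 0.0323]
tool_rot: [180.0, -0.0, -7.8]
force: [0.4, -0.3, -0.4]
grip_width: 0.0248
grasp_force: 0.0
```

```bash
python3 - <<'E'
from h import *
check(.063,3)
E
```

```text
tcp [0.4864 0.1504 0.0323] yaw -7.8 stage [-91.5  64.4] F [ 0.4  0.4 -0.4] grip 0.0254
pred front [322.7 190.4] slot end [322.4  42.2] line [322.7 187.6] tip [322.5  96.3] px/mm blade 3.05 halfwidths blade 4.6
row 47 [(312, -68), (313, -74), (333, 80), (334, 54)]
row 111 [(313, -125), (315, 57), (318, 73), (326, -127), (333, 107)]
row 178 [(313, -95), (314, -59), (316, 68), (317, -74), (318, 103), (326, -131), (327, 65), (332, 90), (333, 61)]
row 199 [(296, -70), (318, 112), (319, 41), (326, -112)]
col 320 [(42, -59), (43, -61), (58, 49), (96, 61), (186, -106), (190, 73), (191, 45), (240, -101), (281, -97)]
col 322 [(42, -57), (43, -60), (58, 47), (96, 71), (186, -112), (190, 77), (191, 42), (229, -99), (234, 85), (240, -102), (281, -102)]
col 324 [(42, -59), (43, -64), (58, 48), (96, 79), (186, -109), (190, 74), (191, 47), (229, -109), (281, -97)]
front col 382 []
front col 263 [(191, -114)]
```

Call:
drive_tool --angular '[[0,0,0],[0,0,0],[0,0,0],[0,0,0],[0,0,-0.1424],[0,0,-0.1424],[0,0,-0.1424],[0,0,-0.1424],[0,0,-0.1424],[0,0,-0.1424],[0,0,-0.1424],[0,0,-0.1424],[0,0,-0.1424],[0,0,-0.1424],[0,0,-0.1424],[0,0,0],[0,0,0],[0,0,0],[0,0,0]]' --delta_pos '[[0,0,-3],[0,0,-4],[0,0,-4],[0,0,-4],[0,0,0],[0,0,0],[0,0,0],[0,0,0],[0,0,0],[0,0,0],[0,0,0],[0,0,0],[0,0,0],[0,0,0],[0,0,0],[3,-1.3,0],[4,-1.4,0],[3,-1.3,0],[0,0,0]]' --gripper '[2.6,2.6,2.6,5,5,5,5,5,5,5,5,5,5,5,5,5,5,5,5]'

```text
time_s: 36.55
tool_pos: [0.4586, 0.2606, 0.182]
tool_rot: [-180.0, -0.0, 82.4]
force: [-0.3, 0.4, 0.0]
grip_width: 0.05
grasp_force: 0.0
```

Call:
drive_tool --angular '[[0,0,0],[0,0,0],[0,0,0],[0,0,0]]' --delta_pos '[[0,0,0],[0,0,0],[0,0,0],[0,0,0]]' --gripper '[5,5,5,5]'

```text
time_s: 36.95
tool_pos: [0.4612, 0.254, 0.1825]
tool_rot: [-180.0, -0.0, 81.8]
force: [0.3, -0.4, -0.1]
grip_width: 0.0498
grasp_force: 0.0
```

```bash
python3 - <<'E'
from h import *
p=eyes.read_camera("wrist"); o=telemetry.get_obs(); save(p,'w15.png'); print(o["tool_pos"],o["tool_rot"])
for n in (7,11,14): print(n,blade(p,"blade_%dmm"%n))
b=blade(p,"blade_7mm"); print(plan(b["origin"][0]/1e3,b["origin"][1]/1e3,.026,b["yaw"]))
E
```

```text
[0.46113712 0.25421724 0.18251669] [-1.79997306e+02 -2.37910728e-02  8.18546193e+01]
7 None
11 {'p': 0.77, 'origin': array([366.1, 275.1]), 'yaw': 91.0, 'w': 18.5, 'len': 64.2, 'hc': array([367.3, 278.5]), 'tip': array([364.6, 365. ])}
14 {'p': 0.58, 'origin': array([644.5, 262.4]), 'yaw': 72.4, 'w': 28.6, 'len': 65.4, 'hc': array([637.5, 260.1]), 'tip': array([671.7, 348.2])}Traceback (most recent call last):
  File "<stdin>", line 4, in <module>
TypeError: 'NoneType' object is not subscriptable
```

```bash
python3 - <<'E'
from h import *
p=eyes.read_camera("wrist"); print([(d["p"],d["centre"]) for d in models.search_frame(p,"blade_7mm")],[(d["p"],d["centre"]) for d in models.search_frame(p,"tip_7mm")])
b=blade(p,"blade_7mm"); print(b); 
if b: print(plan(b["origin"][0]/1e3,b["origin"][1]/1e3,.026,b["yaw"]))
t=eyes.read_camera("top"); print(rect(t,"blade_7mm",.03)); print([w2p(p,[.4587,.2491,.04]),w2p(p,[.4713,.3382,.036])])
E
```

```text
[(0.75, [321.2, 218.8]), (0.69, [442.5, 317.0])] [(0.89, [318.9, 225.3])]
{'p': 0.74, 'origin': array([458.3, 248.4]), 'yaw': 84.0, 'w': 22.3, 'len': 116.3, 'hc': array([464.7, 269.5]), 'tip': array([467.8, 337.9])}
('turn -0.036 shift', array([-0.69, -0.18, 15.64]))
(array([451.9, 245.9]), array([26.2, 66.3]), 82.3, 0.64, array([203., 269.]))
[array([319.73657435, 242.01212191]), array([319.55726246, 118.91336089])]
```

Call:
drive_tool --angular '[[0,0,0],[0,0,0],[0,0,0],[0,0,0],[0,0,0],[0,0,0],[0,0,0],[0,0,0],[0,0,0],[0,0,0],[0,0,0],[0,0,0],[0,0,0]]' --delta_pos '[[-0.5,-0.2,3],[0,0,4.5],[0,0,4.5],[0,0,2.6],[0,0,1],[0,0,0],[0,0,0],[0,0,0],[0,0,0],[0,0,0],[0,0,0],[0,0,0],[0,0,0]]' --gripper '[5,5,5,5,5,5,5,1,1,1,1,1,1]'

```text
time_s: 38.8
tool_pos: [0.4584, 0.2504, 0.0266]
tool_rot: [180.0, -0.0, 81.9]
force: [0.3, 0.8, 1.9]
grip_width: 0.0137
grasp_force: 30.0
```

Call:
drive_tool --angular '[[0,0,0],[0,0,0],[0,0,0],[0,0,0],[0,0,0],[0,0,0],[0,0,0],[0,0,0.1422],[0,0,0.1422],[0,0,0.1422],[0,0,0.1422],[0,0,0.1422],[0,0,0.1422],[0,0,0.1422],[0,0,0.1422],[0,0,0.1422],[0,0,0.1422],[0,0,0.1422],[0,0,0]]' --delta_pos '[[0,0,-1],[0,0,-3],[0,0,-4],[-3,1,0],[-4,1.3,0],[-4,1.3,0],[-2.7,0.8,0],[0,0,0],[0,0,0],[0,0,0],[0,0,0],[0,0,0],[0,0,0],[0,0,0],[0,0,0],[0,0,0],[0,0,0],[0,0,0],[0,0,0]]' --gripper '[1,1,1,1,1,1,1,1,1,1,1,1,1,1,1,1,1,1,1]'

```text
time_s: 40.7
tool_pos: [0.4823, 0.1084, 0.1067]
tool_rot: [-180.0, 0.0, -7.7]
force: [0.8, 0.6, -1.5]
grip_width: 0.0138
grasp_force: 30.0
```

Call:
drive_tool --angular '[[0,0,0],[0,0,0],[0,0,0],[0,0,0],[0,0,0],[0,0,0]]' --delta_pos '[[0,0,2],[0,0,1.7],[0,0,0],[0,0,0],[0,0,0],[0,0,0]]' --gripper '[1,1,1,1,1,1]'

```text
time_s: 41.3
tool_pos: [0.4832, 0.1088, 0.0703]
tool_rot: [-179.9, -0.1, -7.6]
force: [0.9, 0.4, -0.5]
grip_width: 0.0138
grasp_force: 30.0
```

```bash
python3 - <<'E'
from h import *
check(.021,7,'c7.png')
E
```

```text
tcp [0.4831 0.1089 0.0702] yaw -7.64 stage [-89.2  22.8] F [-0.1  0.4 -1.6] grip 0.014
pred front [323.7 180.8] slot end [323.9  66.7] line [324.  194.1] tip [324.2 103.8] px/mm blade 3.01 halfwidths blade 10.5
row 71 [(311, -143), (337, 92), (338, 61)]
row 118 [(294, -59), (311, -72), (312, 100), (332, -129), (333, 46), (334, -51), (337, 120)]
row 168 [(292, -74), (308, -45), (312, 49), (313, 58), (334, -143), (336, 111), (337, 52)]
row 206 [(313, 103), (331, -80), (332, -56), (345, 66), (354, -77)]
col 322 [(26, 92), (67, -83), (76, 48), (105, 68), (192, -121), (197, 111), (229, -99), (285, -87)]
col 324 [(26, 91), (67, -83), (76, 48), (105, 65), (192, -121), (197, 114), (229, -94), (285, -88)]
col 326 [(26, 94), (67, -86), (76, 48), (105, 67), (192, -120), (197, 115), (228, -97), (285, -91)]
front col 370 [(181, -118), (183, 87), (186, -63)]
front col 277 [(181, -158)]
```

Call:
drive_tool --angular '[[0,0,0],[0,0,0],[0,0,0],[0,0,0],[0,0,0],[0,0,0],[0,0,0]]' --delta_pos '[[0,0.06,0.5],[0,0,1],[0,0,1],[0,0,1],[0,0,0],[0,0,0],[0,0,0]]' --gripper '[1,1,1,1,1,1,1]'

```text
time_s: 42.05
tool_pos: [0.4822, 0.1077, 0.0339]
tool_rot: [180.0, 0.0, -7.7]
force: [-0.8, 0.3, -1.3]
grip_width: 0.0139
grasp_force: 30.0
```

```bash
python3 - <<'E'
from h import *
check(.021,7,'c7.png')
E
```

```text
tcp [0.4822 0.1078 0.0341] yaw -7.69 stage [-89.9  21.6] F [-0.3 -0.3 -1.5] grip 0.0141
pred front [320.3 193.8] slot end [320.   48.4] line [320.4 191.8] tip [320.2 100.9] px/mm blade 3.03 halfwidths blade 10.6
row 53 [(304, -126), (337, 94), (338, 50)]
row 115 [(304, -65), (305, -60), (308, 93), (311, -76), (312, 86), (313, 42), (332, -86), (336, 52), (337, 83)]
row 181 [(305, -110), (312, 55), (313, 74), (332, -101), (336, 120)]
row 203 [(287, -68), (313, 92), (332, -103)]
col 318 [(49, -77), (106, 71), (194, -96), (198, 48), (199, 79), (228, -94), (288, -99)]
col 320 [(49, -79), (106, 82), (194, -96), (198, 46), (199, 80), (228, -92), (288, -101)]
col 322 [(49, -78), (84, 41), (106, 82), (194, -96), (198, 48), (199, 80), (228, -90), (287, -61), (288, -63)]
front col 378 [(194, -56)]
front col 261 [(194, -90), (195, -44)]
```

Call:
drive_tool --angular '[[0,0,0],[0,0,0],[0,0,0],[0,0,0],[0,0,0]]' --delta_pos '[[0.14,-0.03,0],[0,0,0.1],[0,0,0.05],[0,0,0],[0,0,0]]' --gripper '[1,1,1,1,1]'

```text
time_s: 42.6
tool_pos: [0.4839, 0.1082, 0.033]
tool_rot: [-180.0, -0.0, -7.7]
force: [-0.0, 0.2, -0.5]
grip_width: 0.014
grasp_force: 30.0
```

```bash
python3 - <<'E'
from h import *
check(.021,7,'c7.png')
E
```

```text
tcp [0.4839 0.1082 0.033 ] yaw -7.67 stage [-88.3  22.2] F [-0.4  0.4  0.5] grip 0.014
pred front [322.5 199.2] slot end [322.5  54.1] line [322.5 196.6] tip [322.5 106.5] px/mm blade 3.0 halfwidths blade 10.5
row 59 [(306, -145), (340, 101)]
row 121 [(307, -135), (310, 59), (311, -42), (312, 82), (313, 41), (332, -102), (335, -47), (339, 117)]
row 187 [(307, -83), (308, -46), (312, 72), (313, 58), (332, -72), (338, 127)]
row 208 [(289, -69), (313, 97), (332, -102)]
col 320 [(55, -97), (106, 81), (194, -96), (198, 46), (199, 78), (227, -96), (287, -58), (288, -68)]
col 322 [(55, -87), (68, 42), (106, 82), (194, -97), (198, 49), (199, 80), (232, -97), (287, -59), (288, -69)]
col 324 [(55, -83), (106, 82), (194, -98), (198, 49), (199, 80), (232, -94), (287, -59), (288, -68)]
front col 381 [(199, -48), (200, -52), (209, -64)]
front col 263 [(200, -136)]
```

Call:
drive_tool --angular '[[0,0,0],[0,0,0],[0,0,0],[0,0,0],[0,0,0],[0,0,0]]' --delta_pos '[[0,0,0.05],[0,0,0],[0,0,0],[0,0,0],[0,0,0],[0,0,0]]' --gripper '[1,1,1.6,2.2,2.6,2.6]'

```text
time_s: 43.25
tool_pos: [0.4838, 0.108, 0.0323]
tool_rot: [180.0, -0.0, -7.7]
force: [0.4, -0.6, -0.7]
grip_width: 0.0245
grasp_force: 0.0
```

```bash
python3 - <<'E'
from h import *
check(.021,7,'c7.png')
E
```

```text
tcp [0.4838 0.108  0.0323] yaw -7.68 stage [-88.4  22. ] F [-0.1 -0.   0.3] grip 0.0249
pred front [322.1 199.4] slot end [322.   53.4] line [322.1 196.3] tip [322.  106.2] px/mm blade 3.0 halfwidths blade 10.5
row 58 [(305, -51), (306, -97), (339, 79), (340, 63)]
row 121 [(306, -109), (312, 54), (332, -109), (335, -58), (338, 51), (339, 79)]
row 187 [(307, -131), (312, 114), (331, -104), (335, -68), (337, 51), (338, 91)]
row 208 [(293, -67), (312, 126), (331, -134)]
col 320 [(54, -74), (194, -113), (199, 107), (243, -100), (288, -82)]
col 322 [(54, -76), (194, -113), (199, 112), (232, -95), (236, 85), (243, -101), (288, -81)]
col 324 [(54, -81), (194, -114), (199, 109), (232, -92), (287, -41), (288, -43)]
front col 381 [(200, -97), (201, 46), (210, -65)]
front col 263 [(200, -139)]
```

Call:
drive_tool --angular '[[0,0,0],[0,0,0],[0,0,0],[0,0,0],[0,0,-0.1436],[0,0,-0.1436],[0,0,-0.1436],[0,0,-0.1436],[0,0,-0.1436],[0,0,-0.1436],[0,0,-0.1436],[0,0,-0.1436],[0,0,-0.1436],[0,0,-0.1436],[0,0,-0.1436],[0,0,-0.1436]]' --delta_pos '[[0,0,-3],[0,0,-4],[0,0,-4],[0,0,-4],[0,0,0],[0,0,0],[0,0,0],[0,0,0],[0,0,0],[0,0,0],[0,0,0],[0,0,0],[0,0,0],[0,0,0],[0,0,0],[0,0,0]]' --gripper '[2.6,2.6,2.6,2.6,5,5,5,5,5,5,5,5,5,5,5,5]'

```text
time_s: 44.9
tool_pos: [0.4838, 0.1079, 0.1823]
tool_rot: [-180.0, -0.0, 91.4]
force: [0.8, 0.3, 1.5]
grip_width: 0.0501
grasp_force: 0.0
```

Call:
drive_tool --angular '[[0,0,0],[0,0,0],[0,0,0],[0,0,0],[0,0,0],[0,0,0],[0,0,0],[0,0,0],[0,0,0],[0,0,0]]' --delta_pos '[[2.4,-2,0],[3.5,-2.4,0],[3.5,-2.4,0],[3.5,-2.4,0],[2.5,-1.6,0],[0,0,0],[0,0,0],[0,0,0],[0,0,0],[0,0,0]]' --gripper '[5,5,5,5,5,5,5,5,5,5]'

```text
time_s: 45.9
tool_pos: [0.3737, 0.2592, 0.1824]
tool_rot: [-180.0, -0.0, 90.9]
force: [0.4, -0.1, -0.1]
grip_width: 0.0499
grasp_force: 0.0
```

```bash
python3 - <<'E'
from h import *
p=eyes.read_camera("wrist"); o=telemetry.get_obs(); save(p,'w16.png'); print(o["tool_pos"],o["tool_rot"])
print([(d["p"],d["centre"]) for d in models.search_frame(p,"blade_11mm")])
b=blade(p,"blade_11mm"); print(b); 
if b: print(plan(b["origin"][0]/1e3,b["origin"][1]/1e3,.026,b["yaw"]))
t=eyes.read_camera("top"); print(rect(t,"blade_14mm",.03),rect(t,"blade_11mm",.03))
E
```

```text
[0.3735302  0.2594069  0.18245636] [-1.79999039e+02 -1.39546334e-02  9.09599795e+01]
[(0.75, [311.3, 182.8])]
{'p': 0.89, 'origin': array([362. , 275.4]), 'yaw': 90.6, 'w': 11.2, 'len': 64.0, 'hc': array([363.2, 280.5]), 'tip': array([361. , 365.4])}
('turn 0.007 shift', array([ 1.58, -1.12, 15.64]))
(array([650.5, 285.7]), array([ 29.6, 128.1]), 73.7, 0.98, array([198., 195.])) (array([357.1, 261.8]), array([25.2, 43.7]), 89.9, 0.56, array([196., 305.]))
```

Call:
drive_tool --angular '[[0,0,0.007],[0,0,0],[0,0,0],[0,0,0],[0,0,0],[0,0,0],[0,0,0],[0,0,0],[0,0,0],[0,0,0],[0,0,0],[0,0,0],[0,0,0]]' --delta_pos '[[1.5,-1.1,3],[0,0,4.5],[0,0,4.5],[0,0,2.6],[0,0,1],[0,0,0],[0,0,0],[0,0,0],[0,0,0],[0,0,0],[0,0,0],[0,0,0],[0,0,0]]' --gripper '[5,5,5,5,5,5,5,1,1,1,1,1,1]'

```text
time_s: 47.5
tool_pos: [0.3619, 0.275, 0.0266]
tool_rot: [180.0, -0.0, 90.7]
force: [0.7, 0.3, 0.9]
grip_width: 0.0139
grasp_force: 29.9
```

Call:
drive_tool --angular '[[0,0,0],[0,0,0],[0,0,0],[0,0,0],[0,0,0],[0,0,0],[0,0,0],[0,0,0],[0,0,0],[0,0,0]]' --delta_pos '[[0,0,-1],[0,0,-3],[0,0,-4],[-2,1.2,0],[-3.8,2,0],[-3.8,2,0],[-3.8,2,0],[-3.8,2,0],[-3.8,2,0],[0,0,0]]' --gripper '[1,1,1,1,1,1,1,1,1,1]'

```text
time_s: 48.5
tool_pos: [0.4786, 0.0589, 0.1073]
tool_rot: [179.8, 0.2, 90.0]
force: [-0.6, -0.1, -0.5]
grip_width: 0.014
grasp_force: 29.9
```

Call:
drive_tool --angular '[[0,0,0.143],[0,0,0.143],[0,0,0.143],[0,0,0.143],[0,0,0.143],[0,0,0.143],[0,0,0.143],[0,0,0.143],[0,0,0.143],[0,0,0.143],[0,0,0.143],[0,0,0.143],[0,0,0],[0,0,0]]' --delta_pos '[[0,0,0],[0,0,0],[0,0,0],[0,0,0],[0,0,0],[0,0,0],[0,0,0],[0,0,0],[0,0,0],[0,0,0],[0,0,0],[0,0,0],[0,0,0],[0,0,0]]' --gripper '[1,1,1,1,1,1,1,1,1,1,1,1,1,1]'

```text
time_s: 49.9
tool_pos: [0.4759, 0.0665, 0.1066]
tool_rot: [-180.0, 0.0, -7.5]
force: [-0.5, 0.1, -2.2]
grip_width: 0.0135
grasp_force: 29.9
```

```bash
python3 - <<'E'
from h import *
print(plan(*loc(S,-.0903,-.0199),.0700,-7.65)); check(-.021,11,'c11.png'); print(telemetry.get_obs()["qpos"])
E
```

```text
('turn 0.003 shift', array([ 0.04, -0.03,  3.66]))
tcp [0.476  0.0664 0.1065] yaw -7.48 stage [-90.6 -20.3] F [ 0.9  0.6 -1.7] grip 0.0139
pred front [321.9 167.3] slot end [322.2  72.5] line [321.9 189.7] tip [322.2  98.6] px/mm blade 3.04 halfwidths blade 16.7
row 77 [(308, -128), (337, 59), (338, 89)]
row 113 [(278, -75), (306, -43), (307, 41), (308, 45), (339, -42), (340, 52)]
row 155 [(297, -50), (308, 71)]
row 201 [(308, 126), (338, -85), (339, 41), (344, -84)]
col 319 [(40, 56), (73, -114), (84, 95), (97, -67), (98, 45), (186, -124), (191, 114), (225, -96), (280, -80)]
col 321 [(40, 56), (73, -104), (97, -41), (98, 79), (186, -120), (191, 112), (228, -102), (280, -75)]
col 323 [(40, 59), (73, -105), (97, -42), (98, 80), (186, -59), (187, -72), (191, 109), (230, -99), (280, -83)]
front col 360 [(168, -125)]
front col 283 [(167, -58)]
[ -76.51468453    7.39260581   69.85654726  117.28541095   -8.01005918
   60.40420854 -100.31945844]
```

Call:
drive_tool --angular '[[0,0,0.003],[0,0,0],[0,0,0],[0,0,0],[0,0,0],[0,0,0]]' --delta_pos '[[0,-0.05,2],[0,0,1.7],[0,0,0],[0,0,0],[0,0,0],[0,0,0]]' --gripper '[1,1,1,1,1,1]'

```text
time_s: 50.55
tool_pos: [0.4769, 0.0669, 0.0703]
tool_rot: [-179.9, -0.1, -7.8]
force: [0.1, 0.0, -1.3]
grip_width: 0.0138
grasp_force: 29.9
```

```bash
python3 - <<'E'
from h import *
check(-.021,11,'c11.png'); print(telemetry.get_obs()["qpos"][2])
E
```

```text
tcp [0.4768 0.0669 0.0702] yaw -7.82 stage [-89.9 -19.7] F [ 0.5  0.8 -1.6] grip 0.0139
pred front [322.4 179.2] slot end [322.1  64.8] line [322.4 192.2] tip [322.2 101.6] px/mm blade 3.02 halfwidths blade 16.6
row 69 [(304, -66), (305, -81), (341, 117)]
row 116 [(289, -65), (304, -48), (307, 100), (308, 42), (339, -99), (340, 77)]
row 167 [(292, -71), (302, -44), (307, 43), (308, 92), (338, -84), (340, 82)]
row 204 [(308, 122), (338, -133)]
col 320 [(24, 53), (66, -104), (91, 58), (97, -69), (98, 46), (186, -56), (187, -71), (191, 110), (227, -97), (280, -82)]
col 322 [(24, 54), (65, -62), (66, -81), (97, -41), (98, 79), (186, -56), (187, -70), (191, 106), (227, -94), (280, -84)]
col 324 [(24, 54), (65, -61), (66, -82), (84, 42), (98, 80), (186, -55), (187, -70), (191, 109), (227, -94), (280, -85)]
front col 368 [(180, -126), (181, 47), (185, -69)]
front col 275 [(180, -159)]
67.00614367081666
```

Call:
drive_tool --angular '[[0,0,0],[0,0,0],[0,0,0],[0,0,0],[0,0,0],[0,0,0],[0,0,0]]' --delta_pos '[[-0.07,0,0.5],[0,0,1],[0,0,1],[0,0,1],[0,0,0],[0,0,0],[0,0,0]]' --gripper '[1,1,1,1,1,1,1]'

```text
time_s: 51.3
tool_pos: [0.4752, 0.0664, 0.034]
tool_rot: [180.0, 0.0, -7.9]
force: [-0.6, -0.3, -1.6]
grip_width: 0.0135
grasp_force: 30.0
```

```bash
python3 - <<'E'
from h import *
check(-.021,11,'c11.png'); print(telemetry.get_obs()["qpos"][2])
E
```

```text
tcp [0.4753 0.0665 0.0341] yaw -7.85 stage [-91.3 -20.2] F [-0.2 -0.9 -0.4] grip 0.0137
pred front [320.4 189.8] slot end [319.7  43.4] line [320.4 187.9] tip [320.   96.4] px/mm blade 3.05 halfwidths blade 16.8
row 48 [(297, -130), (343, 42), (344, 84)]
row 111 [(298, -115), (303, 79), (307, 43), (338, -115), (339, -41), (343, 100)]
row 177 [(299, -105), (307, 106), (338, -148), (342, 122)]
row 199 [(279, 73), (288, -74), (307, 120), (338, -92), (352, 67), (360, -70), (361, 74)]
col 318 [(44, -70), (45, -53), (84, 59), (90, -67), (99, 88), (188, -115), (193, 111), (230, -97), (283, -97)]
col 320 [(43, -44), (45, -59), (98, -41), (99, 87), (188, -118), (193, 108), (230, -95), (283, -93)]
col 322 [(44, -73), (45, -53), (98, -42), (99, 89), (188, -115), (193, 107), (230, -99), (283, -92)]
front col 379 []
front col 261 [(191, -133)]
63.25701552587611
```

Call:
drive_tool --angular '[[0,0,0],[0,0,0],[0,0,0],[0,0,0],[0,0,0]]' --delta_pos '[[0.06,-0.06,0],[0,0,0.1],[0,0,0.07],[0,0,0],[0,0,0]]' --gripper '[1,1,1,1,1]'

```text
time_s: 51.85
tool_pos: [0.4763, 0.0674, 0.033]
tool_rot: [-180.0, 0.0, -7.8]
force: [-1.7, 0.3, 3.7]
grip_width: 0.0137
grasp_force: 30.0
```

```bash
python3 - <<'E'
from h import *
check(-.021,11,'c11.png')
E
```

```text
tcp [0.4763 0.0674 0.033 ] yaw -7.83 stage [-90.5 -19.2] F [-2.8 -0.3  4.5] grip 0.0137
pred front [323.8 192.9] slot end [323.5  46.1] line [323.7 190.4] tip [323.5  99.4] px/mm blade 3.03 halfwidths blade 16.7
row 51 [(300, -57), (301, -82), (347, 68), (348, 60)]
row 114 [(301, -54), (302, -69), (306, 107), (339, -77), (346, 83), (347, 53)]
row 180 [(302, -46), (303, -79), (307, 114), (338, -105), (341, -48), (345, 105), (346, 44)]
row 202 [(282, 71), (286, -69), (307, 122), (337, -70), (338, -54), (355, 66), (358, -69), (359, 65)]
col 321 [(47, -82), (85, 58), (93, -73), (99, 86), (188, -113), (193, 105), (232, -100), (283, -85)]
col 323 [(47, -64), (99, 85), (188, -114), (193, 109), (232, -97), (283, -91)]
col 325 [(47, -66), (74, 41), (98, -42), (99, 87), (188, -115), (193, 111), (232, -94), (283, -91)]
front col 382 [(194, -65)]
front col 264 [(194, -141)]
```

Call:
drive_tool --angular '[[0,0,0],[0,0,0],[0,0,0],[0,0,0],[0,0,0],[0,0,0]]' --delta_pos '[[-0.02,0,0],[0,0,0],[0,0,0],[0,0,0],[0,0,0],[0,0,0]]' --gripper '[1,1,1.6,2.2,2.6,2.6]'

```text
time_s: 52.5
tool_pos: [0.4759, 0.0672, 0.0326]
tool_rot: [180.0, -0.0, -7.8]
force: [0.2, 0.3, 0.7]
grip_width: 0.025
grasp_force: 0.0
```

```bash
python3 - <<'E'
from h import *
check(-.021,11,'c11.png')
t=eyes.read_camera("top"); print(rect(t,"blade_14mm",.03))
E
```

```text
tcp [0.4759 0.0672 0.0326] yaw -7.84 stage [-90.8 -19.5] F [-0.1 -0.6 -0.1] grip 0.0249
pred front [322.8 192.2] slot end [322.4  44.7] line [322.8 189.5] tip [322.5  98.3] px/mm blade 3.04 halfwidths blade 16.7
row 49 [(299, -119), (347, 95)]
row 113 [(300, -65), (301, -57), (305, 117), (338, -76), (345, 74), (346, 61)]
row 180 [(301, -52), (302, -75), (306, 102), (337, -100), (344, 87), (345, 53)]
row 201 [(281, 71), (290, -72), (306, 123), (337, -93)]
col 320 [(46, -89), (84, 57), (92, -71), (98, 78), (188, -107), (192, 100), (232, -100), (239, 90), (247, -104), (282, -61), (283, -59)]
col 322 [(45, -55), (46, -87), (98, 80), (188, -104), (192, 100), (231, -97), (282, -69), (283, -54)]
col 324 [(45, -53), (46, -67), (98, 82), (188, -110), (192, 103), (231, -95), (282, -61), (283, -52)]
front col 382 [(193, -81), (194, 47)]
front col 263 [(193, -88)]
(array([651.6, 285.4]), array([ 28.9, 128.3]), 71.2, 0.76, array([195., 194.]))
```

Call:
drive_tool --angular '[[0,0,0],[0,0,0],[0,0,0],[0,0,0],[0,0,-0.1417],[0,0,-0.1417],[0,0,-0.1417],[0,0,-0.1417],[0,0,-0.1417],[0,0,-0.1417],[0,0,-0.1417],[0,0,-0.1417],[0,0,-0.1417],[0,0,-0.1417]]' --delta_pos '[[0,0,-3],[0,0,-4],[0,0,-4],[0,0,-4],[0,0,0],[0,0,0],[0,0,0],[0,0,0],[0,0,0],[0,0,0],[0,0,0],[0,0,0],[0,0,0],[0,0,0]]' --gripper '[2.6,2.6,2.6,2.6,5,5,5,5,5,5,5,5,5,5]'

```text
time_s: 54.05
tool_pos: [0.476, 0.0671, 0.1826]
tool_rot: [-180.0, -0.0, 73.7]
force: [-0.3, 0.1, -0.4]
grip_width: 0.0503
grasp_force: 0.0
```

Call:
drive_tool --angular '[[0,0,0],[0,0,0],[0,0,0],[0,0,0],[0,0,0],[0,0,0],[0,0,0],[0,0,0],[0,0,0],[0,0,0],[0,0,0]]' --delta_pos '[[3,1.5,0],[4,2,0],[4,2,0],[4,2,0],[4,1.7,0],[3,1.4,0],[0,0,0],[0,0,0],[0,0,0],[0,0,0],[0,0,0]]' --gripper '[5,5,5,5,5,5,5,5,5,5,5]'

```text
time_s: 55.15
tool_pos: [0.6397, 0.2463, 0.1834]
tool_rot: [-180.0, -0.1, 73.3]
force: [-0.6, -1.1, 0.0]
grip_width: 0.0499
grasp_force: 0.0
```

```bash
python3 - <<'E'
from h import *
p=eyes.read_camera("wrist"); o=telemetry.get_obs(); save(p,'w17.png'); print(o["tool_pos"],o["tool_rot"])
print([(d["p"],d["centre"]) for d in models.search_frame(p,"blade_14mm")])
b=blade(p,"blade_14mm"); print(b); 
if b: print(plan(b["origin"][0]/1e3,b["origin"][1]/1e3,.026,b["yaw"]))
E
```

```text
[0.63972508 0.24659716 0.18337945] [-1.79990053e+02 -5.93208184e-02  7.32998426e+01]
[(0.81, [328.3, 179.5])]
{'p': 0.78, 'origin': array([652. , 259.9]), 'yaw': 73.4, 'w': 13.4, 'len': 64.2, 'hc': array([656.8, 275.6]), 'tip': array([677.8, 346.2])}
('turn -0.001 shift', array([ 1.59,  0.8 , 15.72]))
```

Seen from above, this blade measures 13.4 mm wide, so it is the 14 mm one. I'll pick it up.

Call:
drive_tool --angular '[[0,0,0],[0,0,0],[0,0,0],[0,0,0],[0,0,0],[0,0,0],[0,0,0],[0,0,0],[0,0,0],[0,0,0],[0,0,0],[0,0,0],[0,0,0]]' --delta_pos '[[1.6,0.8,3],[0,0,4.5],[0,0,4.5],[0,0,2.7],[0,0,1],[0,0,0],[0,0,0],[0,0,0],[0,0,0],[0,0,0],[0,0,0],[0,0,0],[0,0,0]]' --gripper '[5,5,5,5,5,5,5,1,1,1,1,1,1]'

```text
time_s: 56.6
tool_pos: [0.6522, 0.2602, 0.0259]
tool_rot: [-180.0, -0.0, 73.3]
force: [0.4, 0.1, 0.8]
grip_width: 0.0136
grasp_force: 30.0
```

Call:
drive_tool --angular '[[0,0,0],[0,0,0],[0,0,0],[0,0,0],[0,0,0],[0,0,0],[0,0,0],[0,0,0],[0,0,0],[0,0,0],[0,0,0]]' --delta_pos '[[0,0,-1],[0,0,-3],[0,0,-2.2],[-3,-1.1,0],[-4.2,-1.6,0],[-4.2,-1.6,0],[-4.2,-1.6,0],[-4.2,-1.6,0],[-4.2,-1.6,0],[-3.7,-1.5,0],[0,0,0]]' --gripper '[1,1,1,1,1,1,1,1,1,1,1]'

```text
time_s: 57.7
tool_pos: [0.4675, 0.0211, 0.0875]
tool_rot: [-179.7, -0.3, 72.9]
force: [0.5, 0.7, -0.9]
grip_width: 0.0141
grasp_force: 30.0
```

Call:
drive_tool --angular '[[0,0,0.1414],[0,0,0.1414],[0,0,0.1414],[0,0,0.1414],[0,0,0.1414],[0,0,0.1414],[0,0,0]]' --delta_pos '[[0,0,0],[0,0,0],[0,0,0],[0,0,0],[0,0,0],[0,0,0],[0,0,0]]' --gripper '[1,1,1,1,1,1,1]'

```text
time_s: 58.4
tool_pos: [0.4717, 0.0253, 0.0882]
tool_rot: [-180.0, -0.0, 24.7]
force: [1.1, 0.6, -1.0]
grip_width: 0.0142
grasp_force: 30.0
```

```bash
python3 - <<'E'
from h import *
o=telemetry.get_obs(); print(o["qpos"],o["tool_pos"],o["tool_rot"],o["grip_width"]); print(plan(*loc(S,-.0897,-.0619),.07,-7.65))
E
```

```text
[-71.53358713   8.28649097  69.88350549 119.34207956  -9.19858765
  58.1028919  -62.26021203] [0.47169386 0.02528401 0.08818584] [-1.79987446e+02 -2.79130888e-02  2.46969200e+01] 0.014164235279607387
('turn 0.565 shift', array([-0.03,  0.03,  1.82]))
```

Call:
drive_tool --angular '[[0,0,0.1413],[0,0,0.1413],[0,0,0.1413],[0,0,0.1413],[0,0,0],[0,0,0],[0,0,0],[0,0,0],[0,0,0]]' --delta_pos '[[0,0,0],[0,0,0],[0,0,0],[0,0,0],[0,0,1],[0,0,0.8],[0,0,0],[0,0,0],[0,0,0]]' --gripper '[1,1,1,1,1,1,1,1,1]'

```text
time_s: 59.3
tool_pos: [0.4716, 0.025, 0.0701]
tool_rot: [-180.0, -0.0, -7.6]
force: [0.2, -0.0, -1.5]
grip_width: 0.014
grasp_force: 30.0
```

```bash
python3 - <<'E'
from h import *
check(-.063,14,'c14.png'); print(telemetry.get_obs()["qpos"][2])
E
```

```text
tcp [0.4716 0.0251 0.0702] yaw -7.62 stage [-89.5 -61.7] F [-0.6  0.1 -1.4] grip 0.0139
pred front [322.3 179.8] slot end [322.4  65.4] line [322.5 193.1] tip [322.5 102.4] px/mm blade 3.02 halfwidths blade 21.1
row 70 [(301, -151), (345, 130)]
row 117 [(285, -63), (298, -41), (301, 87), (342, -153), (344, 137)]
row 167 [(288, -63), (296, -47), (302, 78), (341, -103), (342, -49), (343, 153)]
row 205 [(302, 107), (303, 44), (341, -132), (349, 77), (351, -81)]
col 320 [(25, 118), (66, -46), (67, -102), (75, 83), (76, 54), (100, -69), (101, 64), (189, -148), (193, 47), (194, 77), (229, -99), (283, -88)]
col 322 [(25, 114), (66, -46), (67, -103), (75, 82), (76, 55), (91, -60), (97, 54), (100, -76), (101, 64), (189, -150), (194, 72), (229, -104), (283, -84)]
col 324 [(25, 107), (66, -44), (67, -105), (79, 92), (91, -57), (101, 60), (189, -150), (193, 52), (194, 79), (228, -105), (283, -84)]
front col 368 [(181, -110)]
front col 275 [(181, -140)]
68.42730090483381
```

Call:
drive_tool --angular '[[0,0,0],[0,0,0],[0,0,0],[0,0,0],[0,0,0],[0,0,0],[0,0,0]]' --delta_pos '[[-0.05,0.03,0.5],[0,0,1],[0,0,1],[0,0,1],[0,0,0],[0,0,0],[0,0,0]]' --gripper '[1,1,1,1,1,1,1]'

```text
time_s: 60.05
tool_pos: [0.4707, 0.0247, 0.0348]
tool_rot: [180.0, 0.0, -7.7]
force: [-0.6, -0.3, -0.5]
grip_width: 0.0137
grasp_force: 30.0
```

```bash
python3 - <<'E'
from h import *
check(-.063,14,'c14.png'); print(telemetry.get_obs()["qpos"][2])
E
```

```text
tcp [0.4707 0.0248 0.0349] yaw -7.66 stage [-90.3 -62.2] F [-0.5  0.3 -1.8] grip 0.0139
pred front [321.2 192.3] slot end [321.   47.6] line [321.2 190.7] tip [321.1  99.7] px/mm blade 3.03 halfwidths blade 21.2
row 52 [(293, -101), (350, 97)]
row 114 [(295, -112), (300, 56), (301, 41), (343, -123), (348, 119)]
row 180 [(296, -143), (302, 115), (342, -105), (347, 126)]
row 202 [(281, 76), (286, -77), (302, 69), (303, 62), (341, -84), (358, 75)]
col 319 [(49, -76), (50, -42), (63, 113), (93, -64), (189, -111), (194, 109), (227, -91), (283, -69), (284, -50)]
col 321 [(49, -77), (63, 109), (82, -60), (91, 55), (93, -60), (101, 43), (189, -114), (194, 108), (227, -97), (283, -64), (284, -52)]
col 323 [(49, -74), (50, -41), (65, 92), (82, -59), (101, 42), (189, -116), (194, 107), (227, -103), (283, -61), (284, -49)]
front col 379 [(194, -54)]
front col 262 [(194, -97)]
64.51483623994663
```

Call:
drive_tool --angular '[[0,0,0],[0,0,0],[0,0,0],[0,0,0],[0,0,0],[0,0,0],[0,0,0],[0,0,0]]' --delta_pos '[[0,0,0.1],[0,0,0.07],[0,0,0],[0,0,0],[0,0,0],[0,0,0],[0,0,0],[0,0,0]]' --gripper '[1,1,1,1,1.6,2.2,2.6,2.6]'

```text
time_s: 60.9
tool_pos: [0.4708, 0.0248, 0.0331]
tool_rot: [180.0, -0.0, -7.7]
force: [0.4, 0.0, -0.0]
grip_width: 0.025
grasp_force: 0.0
```

```bash
python3 - <<'E'
from h import *
check(-.063,14,'c14.png')
E
```

```text
tcp [0.4708 0.0248 0.0331] yaw -7.65 stage [-90.3 -62.1] F [-0.4  0.1  0.7] grip 0.0249
pred front [321.6 193.4] slot end [321.5  47. ] line [321.6 190.9] tip [321.6 100. ] px/mm blade 3.03 halfwidths blade 21.2
row 51 [(293, -82), (294, -69), (351, 94)]
row 115 [(295, -136), (300, 77), (301, 55), (342, -126), (349, 131)]
row 181 [(296, -140), (301, 68), (302, 65), (341, -131), (347, 73), (348, 70)]
row 202 [(281, 70), (286, -76), (302, 121), (341, -130)]
col 319 [(48, -57), (49, -76), (63, 122), (93, -59), (101, 46), (189, -55), (190, -69), (194, 98), (227, -96), (231, 85), (243, -101), (284, -88)]
col 321 [(48, -59), (49, -70), (63, 124), (82, -60), (88, 56), (93, -62), (101, 48), (189, -56), (190, -73), (194, 100), (227, -99), (284, -86)]
col 323 [(48, -55), (49, -71), (63, 125), (82, -60), (101, 49), (189, -57), (190, -71), (194, 99), (227, -105), (284, -75)]
front col 380 [(195, -88)]
front col 262 [(195, -106)]
```

Call:
drive_tool --angular '[[0,0,0],[0,0,0],[0,0,0],[0,0,0],[0,0,0],[0,0,0],[0,0,0],[0,0,0],[0,0,0],[0,0,0]]' --delta_pos '[[0,0,-3],[0,0,-4],[0,0,-4],[0,-3,-3],[0,-3,0],[0,0,0],[0,0,0],[0,0,0],[0,0,0],[0,0,0]]' --gripper '[2.6,2.6,2.6,2.6,2.6,2.6,2.6,2.6,2.6,2.6]'

```text
time_s: 61.95
tool_pos: [0.4786, 0.0833, 0.1728]
tool_rot: [180.0, 0.0, -7.7]
force: [0.4, 0.3, -0.2]
grip_width: 0.0258
grasp_force: 0.0
```

```bash
python3 - <<'E'
from h import *
p=eyes.read_camera("wrist"); g=gray(p); print(telemetry.get_obs()["tool_pos"])
for y in (.063,.021,-.021,-.063):
    l=w2p(p,[*loc(S,-.03,y),.044]); t=w2p(p,[*loc(S,0,y),.044]); c=int(round(l[0])); print(y,np.round(l,1),np.round(t,1),runs(g[int(t[1])-15:int(l[1])+40,c],int(t[1])-15,30)[:6],"front",np.round(w2p(p,[*loc(S,-.03,y+.02),.048]),1))
    c=int(w2p(p,[*loc(S,-.03,y+.02),.048])[0]); print(runs(g[int(l[1])-12:int(l[1])+12,c],int(l[1])-12))
save(p,'final.png',(60,20,640,420),1.35)
E
```

```text
[0.47863761 0.08358256 0.17289862]
0.063 [223.6 156.3] [220.1 109.9] [(117, -57), (155, -90), (157, 48), (158, 48)] front [192.6 156.8]
[(157, -62)]
0.021 [284.9 156.1] [283.6 109.8] [(96, 36), (110, 72), (148, -79), (155, -70), (157, 63)] front [254.8 156.7]
[(150, -70), (157, -73)]
-0.021 [346.3 156. ] [347.1 109.6] [(95, 38), (110, 79), (145, -82), (155, -64), (157, 67)] front [317.  156.6]
[(153, -65), (157, -81)]
-0.063 [407.7 155.8] [410.6 109.5] [(97, 40), (110, 74), (155, -121), (157, 93)] front [379.3 156.4]
[(155, -64), (157, -77)]
```

View pics/final.png

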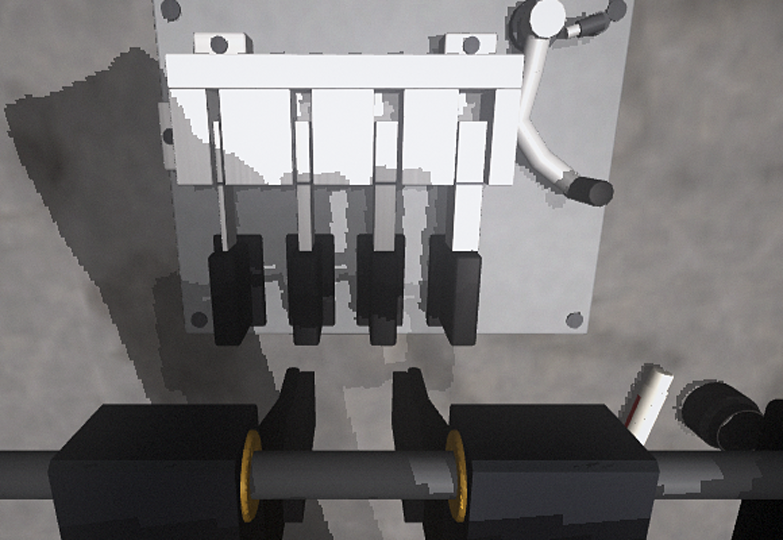

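The final view shows all four blades in their slots with their lines at row 156, level with the front face. The clip arm is on the block and the robot is clear, so I'll hand it in.

```bash
python3 -c "
from cell import env; print(env.sign_off())"
```

```text
the job is handed in; nothing more can be done
None
```

The job is handed in: the block is clamped against the rear and left stops, and all four gauge blades stand in their slots with the dark lines within about 0.5 mm of the front face; the sign-off returned no verdict.

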